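# Set out jars from the railed rack on the long serving board

### The arm

A 7-joint arm with a two-finger parallel gripper is mounted at the origin on the work surface. World frame = base frame: x ahead of the robot, y to its left, z up, the work surface at z = 0. Lengths are in mm, angles in degrees, forces in N, time in s.
With the tool pointing down it reaches from about 350 to 775 mm from the base axis. Payload 3.1 kg.
Tool frame: the origin (TCP) lies at the centre of the arm's flange, where the gripper is bolted on; the fingertips stand 173 mm ahead of it and the grasp point (between the pads) lies 155 mm ahead of it (manip.tcp_to_grasp is the distance from the TCP to the grasp point, in mm); z points along the fingers, y is the line along which they close (so a half turn about z gives the same grasp; the last joint's range is limited). The gripper opens to 85 mm and grips with 20 to 120 N. Pads are 22 mm wide; open, the fingers measure 114 mm over their backs; the gripper's body (76 mm by 85 mm) begins 54 mm behind the grasp point. The pads swing forward as they close: fully open they stand 13 mm farther back than shut.
Start: joints at [67.454, 17.813, 0.802, 86.603, -0.252, 75.585, -1.558], TCP at [189.559, -516.314, 404.704] pointing down, gripper open.
Joint ranges: [-154.91, 154.91], [-16.99, 109.72], [-72.82, 74.43], [7.12, 147.25], [-82.49, 262.49], [11.32, 116.49], [-174.64, 174.64]. Speed limits (degrees/s): [159.86, 159.86, 180, 180, 180, 180, 180].

### API

Orientations are given as a 3x3 rotation matrix whose columns are the frame's x, y, z axes.
In Python, from cell import sensors, grab_frame, sign_off, manip gives the robot as it stands. The module is installed in compiled form; this text tells all that it offers.
- The arm moves only by the shell command python3 -m creep 'ROWS' [FORCE]. ROWS is text: rows parted by semicolons, each of 5 numbers parted by spaces: the shift along the tool's x, y, z in cm, then the turn about the tool's z in rad, then the closure, from 0 (fully open) to 1 (shut). A call has 1 to 20 rows; each row shifts and turns the commanded pose from where the row before left it, along the tool's axes as they then stand; what a row does not reach is not made up. A row lasts 1/8 s, in which the tool goes at most 62.5 mm and 10.7 degrees, less where a joint would pass 70% of its speed; a pose out of reach is approached as far as the arm can. A call with a gripper value outside its range is refused whole. The fingers move at their own pace and stop on an object; FORCE is the grip in N (left out, the last holds). Time passes only in rows, so rows that do not move let the fingers close. It gives the time, the measured TCP pose, the force, the opening and the grip force at its end, in the units of the state.
- sensors.observe(): the state, without advancing time (a new reading comes with each control period).
- grab_frame(name): name is "scene" or "top" or "wrist"; returns a dict with "color" (384x512x3 uint8, blue, green, red), "camera_matrix" (3x3 intrinsics, pixels), "pose" (4x4, takes a point from camera to world coordinates); the wrist camera has in their place "mount" (4x4, takes a point from camera to tool coordinates, whose origin is the TCP and whose axes are the flange's). Camera axes: x right, y down, z forward; pixel columns grow to the right and rows downward; lengths in mm; the calibration is good to about 2 mm. The wrist camera is an equidistant fisheye: a pixel r from the principal point sees the ray r / f radians off the axis. A picture is of the moment at which its call begins: read the wrist's pose just before it. There is no depth.
- sign_off(): hands the job in; it is judged then, once.
The state is a dict: "t": time; "joint_positions": joint angles; "qvel": joint speeds; "tau": joint torques, N m; "eef_pos": TCP position; "tool_rot": TCP orientation; "ft_force": force on the tool from outside, world axes, zero at the start; "wrist_torque": the same for the moment, N m; "opening": finger opening in mm; "gripper_force": force on a finger pad.
Only numpy, scipy, OpenCV 4.12 (cv2) and the standard library are available. Lean on these libraries where they do the work, as an engineer would, in place of code of your own. Each camera call takes 0.05 s, during which the arm holds its last target. There are 200 camera calls.

### The job

Take the long serving board out from the middle of the stack of boards and lay it flat along the middle of the black bar mat, and put the short board that lay on top of it squarely back on the other short board. Once the long board lies on the mat, lift every small jar in the rack up over the front rail and set it gently, upright, on the long board's centre line, wholly on the board. Do not disturb the canister, mug, measuring cup, shaker, glass or lid standing about.

Things in the scene. Friction and masses are not known exactly. Their poses are not given: they have to be found in the camera images.
- rack: Low wooden jar rack fixed to the table, 90 mm deep (its x, front towards the robot at -x) and 500 mm long (its y). Origin under its centre, on the table. Its floor is 50 mm above the table; open above. Along the front and back edges run steel retaining rails (8 mm bars, centre lines 39 mm before and behind the rack's centre line) whose tops stand 34 mm above the rack floor; end cheeks are 92 mm high. A canister that is not part of the job also stands in it, near its +y end.
- jar1: Small glass jar with steel screw lid and white label, 48 mm in diameter, 85 mm tall, 0.11 to 0.23 kg, upright in the rack at the start, its axis near the rack's centre line. Origin at the centre of its underside, z up its axis. May be absent (None): 3 to 5 of the jars are there.
- jar2: Small glass jar with steel screw lid and white label, 48 mm in diameter, 85 mm tall, 0.11 to 0.23 kg, upright in the rack at the start, its axis near the rack's centre line. Origin at the centre of its underside, z up its axis. May be absent (None): 3 to 5 of the jars are there.
- jar3: Small glass jar with steel screw lid and white label, 48 mm in diameter, 85 mm tall, 0.11 to 0.23 kg, upright in the rack at the start, its axis near the rack's centre line. Origin at the centre of its underside, z up its axis. May be absent (None): 3 to 5 of the jars are there.
- jar4: Small glass jar with steel screw lid and white label, 48 mm in diameter, 85 mm tall, 0.11 to 0.23 kg, upright in the rack at the start, its axis near the rack's centre line. Origin at the centre of its underside, z up its axis. May be absent (None): 3 to 5 of the jars are there.
- jar5: Small glass jar with steel screw lid and white label, 48 mm in diameter, 85 mm tall, 0.11 to 0.23 kg, upright in the rack at the start, its axis near the rack's centre line. Origin at the centre of its underside, z up its axis. May be absent (None): 3 to 5 of the jars are there.
- mat: Black rubber bar mat fixed flat on the table, 110 mm (x) by 360 mm (y), 2 mm thick; origin under its centre. To the left or the right of the robot's middle line.
- base_board: Short wooden board, bottom of the stack of three boards: 66 mm (x) by 200 mm (y) by 18 mm thick, about 0.16 kg. Origin at the centre of its underside; y along its length.
- long_board: Long wooden serving board, middle of the stack at the start: 66 mm (x) by 320 mm (y) by 18 mm thick, about 0.26 kg. Origin at the centre of its underside; y along its length. Its two ends are alike.
- top_board: Short wooden board like the bottom one, on top of the stack at the start: 66 mm (x) by 200 mm (y) by 18 mm thick, about 0.16 kg. Origin at the centre of its underside; y along its length.
- canister: Bystander: white ceramic cup-like canister standing in the rack near its +y end, 68 mm across, 62 mm tall; origin under its centre.
- black_mug: Bystander: black mug, 80 mm across, 95 mm tall, right of the rack; origin under its centre.
- jigger: Bystander: steel measuring cup, 44 mm across, 50 mm tall, left of the rack; origin under its centre.
- shaker: Bystander: steel cocktail shaker, 82 mm across, 177 mm tall, left of the rack; origin under its centre.
- tumbler: Bystander: drinking glass, 70 mm across, 85 mm tall, beyond the rack; origin under its centre.
- jar_lid: Bystander: flat glass lid with knob, 84 mm across, 27 mm tall, beyond the rack; origin under its centre.

How it is judged:
By the outcome, as a careful person would: the job done as asked, in the order asked, and still so for the second after the job is handed in, with the robot touching nothing.
Of jar1, jar2, jar3, jar4, jar5 only 3 to 5 are there at a start; the rules pass over those that are not, and their reading is None.
At some moment in a run one of base_board may be knocked a few centimetres aside while the robot is not near it.
It also fails if it takes over 210 s, if anything falls off the work surface, if the arm or the gripper's body presses on something with over 40 N, if the wrist force passes 120 N, or if a joint passes its speed limit or range.

## Working session

There is one attempt and no reset: what is moved stays moved. The work goes in short steps, Python scripts to look and compute and a shell command to move; the robot and the scene stay as the last step left them, time stands still between calls to the robot, and variables do not carry over. Pictures are saved under pics/ and viewed, at most 14 in all, crops included, and the job is handed in when it is done.

```bash
mkdir -p pics; cat > h.py <<'E'
import numpy as np,cv2
from cell import sensors,grab_frame,sign_off,manip
def snap(cam,name):
    s=sensors.observe(); f=grab_frame(cam); cv2.imwrite(f'pics/{name}.png',f['color'])
    K=np.array(f['camera_matrix'])
    if 'pose' in f: P=np.array(f['pose'])
    else:
        T=np.eye(4);T[:3,:3]=s['tool_rot'];T[:3,3]=s['eef_pos'];P=T@np.array(f['mount'])
    np.savez(f'pics/{name}.npz',K=K,P=P,w=int('mount' in f)); return f
def ray(name,u,v):
    d=np.load(f'pics/{name}.npz');K,P=d['K'],d['P']
    x=(u-K[0,2])/K[0,0];y=(v-K[1,2])/K[1,1]
    if d['w']:
        r=np.hypot(x,y)+1e-9;q=np.array([np.sin(r)*x/r,np.sin(r)*y/r,np.cos(r)])
    else:q=np.array([x,y,1.])
    return P[:3,3],P[:3,:3]@q
def at(name,u,v,z):
    o,q=ray(name,u,v);return np.round(o+q*(z-o[2])/q[2],1)
def proj(name,p):
    d=np.load(f'pics/{name}.npz');K,P=d['K'],d['P']
    c=P[:3,:3].T@(np.array(p,float)-P[:3,3])
    if d['w']:
        r=np.arctan2(np.hypot(c[0],c[1]),c[2]);n=np.hypot(c[0],c[1])+1e-9;x,y=c[0]/n*r,c[1]/n*r
    else:x,y=c[0]/c[2],c[1]/c[2]
    return np.round([K[0,0]*x+K[0,2],K[1,1]*y+K[1,2]],1)
def grid(*names,name):
    im=[cv2.imread(f'pics/{n}.png') for n in names]
def st():
    s=sensors.observe();np.set_printoptions(suppress=True,precision=3)
    print('t',s['t'],'pos',s['eef_pos'],'\nR',np.array(s['tool_rot']).tolist(),'\nF',s['ft_force'],s['opening'],s['gripper_force'],'q',s['joint_positions'])
E
python3 - <<'E'
from h import *
f=snap('top','top0');g=snap('scene','sc0');snap('wrist','w0');st()
for n in('top0','sc0','w0'):
    d=np.load(f'pics/{n}.npz');print(n,d['K'].tolist(),d['P'].round(3).tolist())
cv2.imwrite('pics/top0b.png',cv2.resize(f['color'],(800,600)));cv2.imwrite('pics/sc0b.png',cv2.resize(g['color'],(800,600)))
E
```

```text
t 0.15 pos [ 189.472 -516.08   403.828] 
R [[0.9387209090993118, 0.34467742601110585, -0.0007258223752168223], [0.3446781810111682, -0.9387192896880008, 0.0017454805892772357], [-7.971570783876512e-05, -0.0018886942616085046, -0.9999982132380998]] 
F [-0.608  0.293  0.526] 85.34493539617324 0.0 q [67.455 17.854  0.8   86.672 -0.252 75.585 -1.558]
top0 [[353.82975889952013, 0.0, 253.79038653057592], [0.0, 353.82975889952013, 191.78793981342116], [0.0, 0.0, 1.0]] [[-0.004, -0.991, 0.136, 493.004], [-1.0, 0.006, 0.01, 28.087], [-0.01, -0.136, -0.991, 1064.343], [0.0, 0.0, 0.0, 1.0]]
sc0 [[425.36681821376294, 0.0, 264.4669891602047], [0.0, 425.36681821376294, 190.4583135038946], [0.0, 0.0, 1.0]] [[-0.275, 0.716, -0.641, 1421.042], [0.961, 0.197, -0.192, 268.296], [-0.012, -0.669, -0.743, 971.156], [0.0, 0.0, 0.0, 1.0]]
w0 [[297.3186396354542, 0.0, 256.7243848545947], [0.0, 297.3186396354542, 190.38051235975996], [0.0, 0.0, 1.0]] [[0.344, -0.892, -0.294, 264.027], [-0.939, -0.328, -0.105, -488.748], [-0.003, 0.312, -0.95, 373.237], [0.0, 0.0, 0.0, 1.0]]
```

View pics/top0b.png

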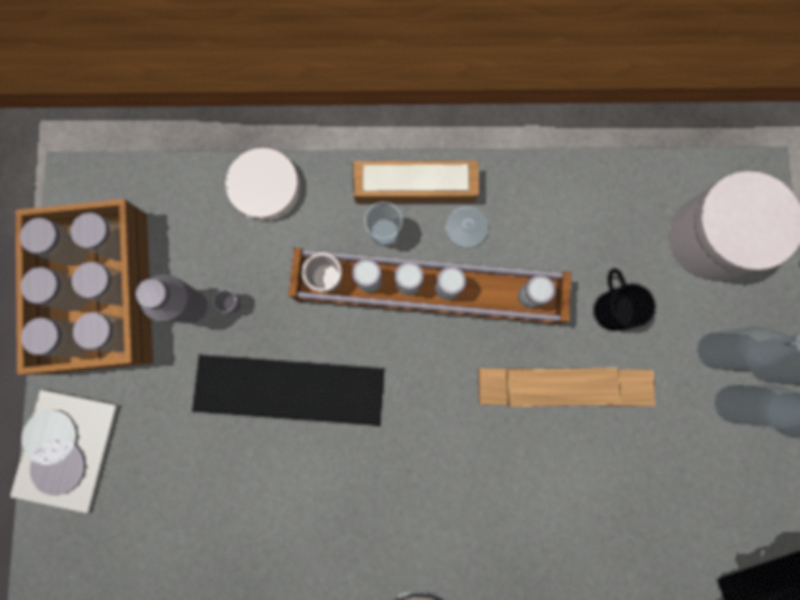

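View pics/sc0b.png

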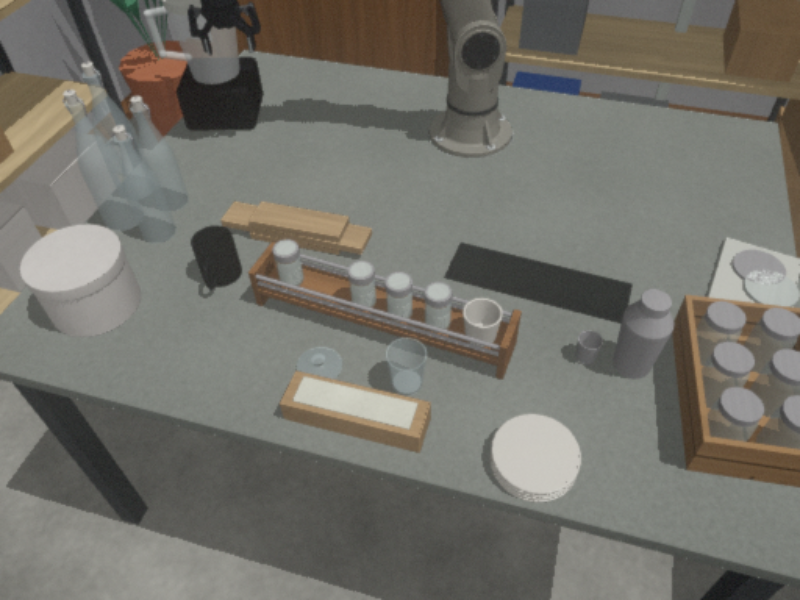

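The top view shows four jars (800-px picture) at (366,273), (408,277), (451,281) and (540,290), with the canister at (322,272). The mat is on the left, with corners at (198,356) and (380,425). The stack is on the right: long board x 480–655, top board x 509–618. The scene view agrees with this.

```bash
python3 - <<'E'
from h import *
s=1.5625
def A(z,*pts): 
    r=np.array([at('top0',(u+.5)/s-.5,(v+.5)/s-.5,z)[:2] for u,v in pts]);return r
print('mat',A(2,(198,356),(384,368),(380,425),(193,411)).tolist())
print('long',A(36,(480,367),(655,370),(655,406),(480,404)).tolist())
print('top',A(54,(508,367),(617,368),(618,406),(510,406)).tolist())
print('jars',A(135,(367,269),(409,272.5),(451,277),(540.5,285)).tolist())
print('can',A(112,(322,270)).tolist())
im=cv2.imread('pics/top0.png');w=cv2.imread('pics/w0.png')
c=cv2.resize(im[225:270,295:430],None,fx=5,fy=5,interpolation=cv2.INTER_CUBIC)
d=cv2.resize(im[150:215,180:375],None,fx=3.4,fy=3.4,interpolation=cv2.INTER_CUBIC)
o=np.zeros((c.shape[0]+d.shape[0],max(c.shape[1],d.shape[1]),3),np.uint8);o[:c.shape[0],:c.shape[1]]=c;o[c.shape[0]:,:d.shape[1]]=d
print(o.shape,c.shape);cv2.imwrite('pics/c1.png',o)
g=cv2.cvtColor(im,cv2.COLOR_BGR2GRAY);m=(g<40).astype(np.uint8);m[:220]=0;m[280:]=0;m[:,:115]=0;m[:,255:]=0
r=cv2.minAreaRect(cv2.findNonZero(m));print([at('top0',*p,2)[:2].tolist() for p in cv2.boxPoints(r)])
E
```

```text
mat [[532.8, 420.7], [508.4, 63.5], [401.9, 71.1], [429.1, 425.5]]
long [[508.9, -114.7], [502.1, -435.5], [437.1, -431.1], [441.8, -113.1]]
top [[508.4, -162.9], [505.8, -359.3], [438.3, -357.2], [439.0, -164.2]]
jars [[674.7, 88.0], [668.2, 16.2], [660.0, -55.4], [645.2, -207.0]]
can [[677.9, 168.5]]
(446, 675, 3) (225, 675, 3)
[[431.1, 423.9], [532.9, 420.8], [504.9, 66.1], [404.1, 73.9]]
```

View pics/c1.png

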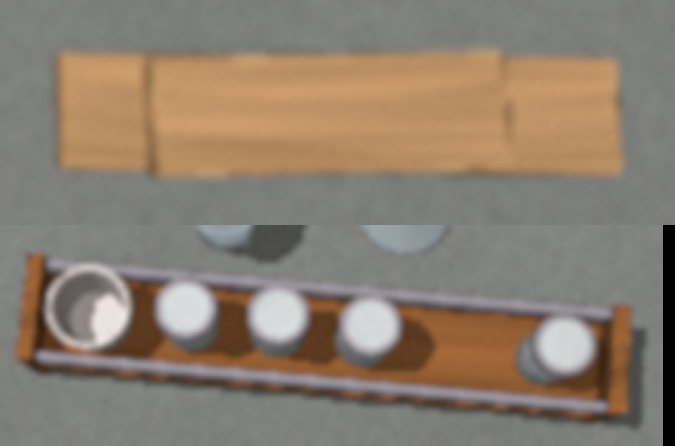

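The boards, mat and jars all match their given sizes: the long board comes out at 321x66, the mat at 357x106 and the jar spacing at 72. I'm moving above the stack, turned so that tool x = world y and tool y = world x.

```bash
python3 -m creep '0 0 0 -.17 0;0 0 0 -.17 0;0 0 0 -.17 0;0 0 0 -.17 0;0 0 0 -.17 0;0 0 0 -.17 0;0 0 0 -.17 0;0 0 0 -.02 0;0 0 0 0 0' && python3 -m creep '2.5 2.8 0 0 0;2.5 2.8 0 0 0;2.5 2.8 0 0 0;2.5 2.8 0 0 0;2.5 2.8 1 0 0;2.5 2.8 1 0 0;2.5 2.8 2 0 0;2.5 2.8 2 0 0;2.5 2.8 2 0 0;3 3.1 2 0 0;0 0 0 0 0;0 0 0 0 0' && python3 - <<'E'
from h import *
f=snap('wrist','w1');st();cv2.imwrite('pics/w1b.png',cv2.resize(f['color'],(800,600)))
E
```

```text
t: 1.27
eef_pos: [189.5, -516.3, 404.5]
tool_rot: [[0.011, 1.0, -0.0], [1.0, -0.011, 0.0], [0.0, -0.0, -1.0]]
ft_force: [0.1, 0.5, 0.2]
opening: 85.2
gripper_force: 0.0
t: 2.78
eef_pos: [474.6, -264.3, 304.6]
tool_rot: [[0.01, 1.0, -0.001], [1.0, -0.01, -0.001], [-0.001, -0.001, -1.0]]
ft_force: [0.3, 0.3, -0.2]
opening: 85.6
gripper_force: 0.0
t 2.825 pos [ 474.295 -265.019  304.965] 
R [[0.011396440752191848, 0.9999350223821034, -0.00026861102715457436], [0.9999341455151265, -0.011396792933314479, -0.0013482372821242842], [-0.0013512109811333365, -0.00025322823160818205, -0.9999990550517269]] 
F [-0.202  0.692  0.599] 85.36710577656127 0.0 q [ 43.127  22.909 -20.84   95.601   9.019  63.118  19.049]
```

View pics/w1b.png

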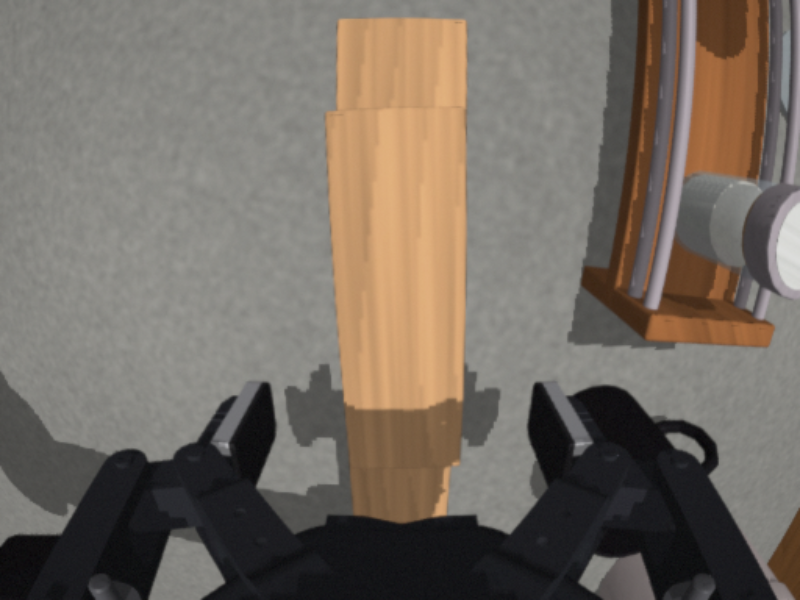

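The wrist view shows the top board's far end at (328,112)–(466,107) and its near end at (347,466)–(460,463). The long board's far end is at (339,19)–(466,19).

```bash
python3 - <<'E'
from h import *
s=1.5625
def A(z,*pts): return [at('w1',(u+.5)/s-.5,(v+.5)/s-.5,z)[:2].tolist() for u,v in pts]
print('top',A(54,(328,112),(466,107),(460,463),(347,467)))
print('long',A(36,(339,19),(466,19),(466,106),(338,110),(447,500),(355,500)))
print('rack right end cheek top z92', A(92,(649,340),(772,346),(770,322)))
E
```

```text
top [[440.6, -165.2], [504.9, -163.7], [507.8, -361.0], [440.1, -363.3]]
long [[443.8, -114.1], [508.0, -114.7], [507.4, -161.4], [442.9, -162.9], [503.4, -408.4], [440.6, -407.8]]
rack right end cheek top z92 [[591.1, -266.6], [680.1, -274.7], [673.2, -260.2]]
```

```bash
python3 -m creep '.1 -.1 2 0 0;0 0 2 0 0;0 0 2 0 0;0 0 1.5 0 0;0 0 1 0 0;0 0 1 0 0;0 0 0 0 0;0 0 0 0 .3;0 0 0 0 .5;0 0 0 0 .6;0 0 0 0 .6;0 0 0 0 .6;0 0 0 0 .6;0 0 0 0 .6' 40; python3 - <<'E'
from h import *
f=snap('wrist','w2');st();cv2.imwrite('pics/w2b.png',cv2.resize(f['color'],(800,600)))
E
```

```text
t: 4.58
eef_pos: [474.4, -262.9, 210.6]
tool_rot: [[0.009, 1.0, 0.002], [1.0, -0.009, -0.001], [-0.001, 0.002, -1.0]]
ft_force: [-0.2, 0.0, 5.8]
opening: 65.0
gripper_force: 45.4
t 4.625 pos [ 474.37  -262.975  210.617] 
R [[0.008757095824875766, 0.9999602479419657, 0.0016780371140905355], [0.9999612155285638, -0.008755504743020556, -0.0009531921800649368], [-0.0009384622268026634, 0.0016863192275683209, -0.9999981378063217]] 
F [-0.681  0.637  5.068] 64.44196130939375 45.39230167865753 q [ 41.751  29.198 -19.467 101.372  12.027  51.353  16.54 ]
```

View pics/w2b.png

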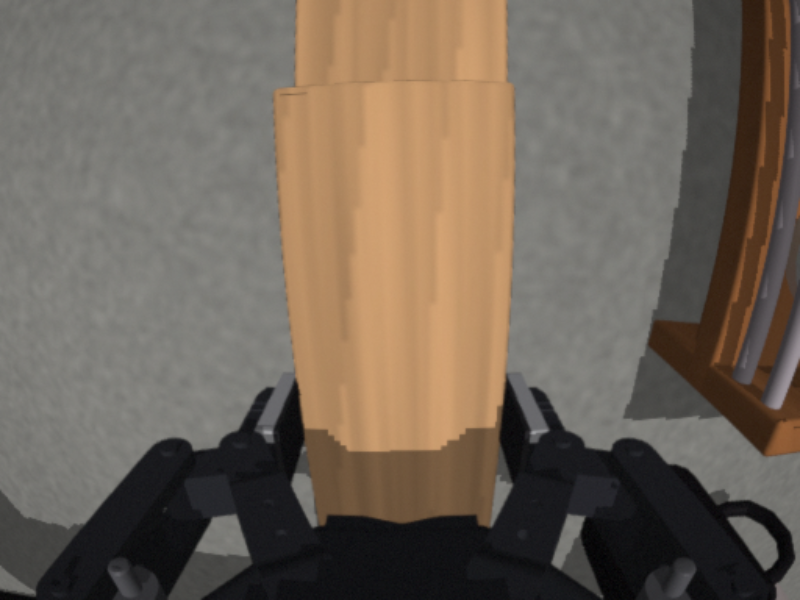

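The pads hold the board near its middle, at about (300,430) and (505,430) in the picture. I'll lift a little and weigh it, since 1.6 N means the top board alone.

```bash
python3 -m creep '0 0 -.3 0 .6;0 0 -.5 0 .6;0 0 -1 0 .6;0 0 -1 0 .6;0 0 -1 0 .6;0 0 0 0 .6;0 0 0 0 .6'; python3 - <<'E'
from h import *
f=snap('wrist','w3');st();cv2.imwrite('pics/w3b.png',cv2.resize(f['color'],(640,480)))
E
```

```text
t: 5.5
eef_pos: [473.7, -262.8, 247.6]
tool_rot: [[0.009, 1.0, -0.0], [1.0, -0.009, 0.0], [0.0, -0.0, -1.0]]
ft_force: [-0.7, 1.2, -1.8]
opening: 64.9
gripper_force: 44.7
t 5.55 pos [ 473.579 -262.783  247.369] 
R [[0.008934050191942518, 0.9999598082032848, -0.0007514820144873943], [0.9999600529868242, -0.008933841271240344, 0.0002809105338811476], [0.0002741856225465722, -0.0007539616638347232, -0.9999996781819751]] 
F [-0.754 -0.473 -1.34 ] 64.73087797329339 44.660539627075195 q [ 42.408  26.448 -20.205  99.536  10.702  55.954  17.612]
```

View pics/w3b.png

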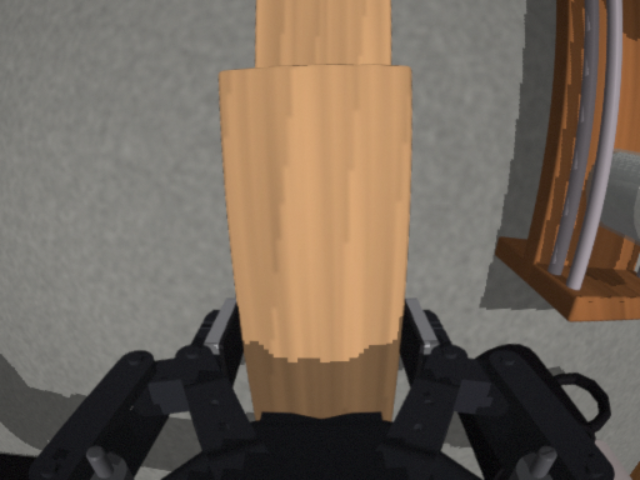

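Only the top board was lifted (1.5 N) and the long board stayed put. I'm laying the top board aside at x≈358.

```bash
python3 -m creep '0 -1 0 0 .6;0 -2 0 0 .6;0 -2 0 0 .6;0 -2 0 0 .6;0 -2 0 0 .6;0 -1.6 0 0 .6;0 -1 0 0 .6;0 0 1 0 .6;0 0 1.5 0 .6;0 0 1.5 0 .6;0 0 1.5 0 .6;0 0 1 0 .6;0 0 .5 0 .6;0 0 0 0 .6;0 0 0 0 .6' && python3 -m creep '0 0 0 0 0;0 0 0 0 0;0 0 0 0 0;0 0 0 0 0;0 0 -2 0 0;0 0 -4 0 0;0 0 -4 0 0;0 1 -2 0 0;0 2 0 0 0;0 2 0 0 0;0 2 0 0 0;0 2 0 0 0;0 1.5 0 0 0;0 1 0 0 0;-.5 0 0 0 0;-.5 0 0 0 0;0 0 0 0 0;0 0 0 0 0' && python3 - <<'E'
from h import *
f=snap('wrist','w4');st();g=snap('top','t4')
a=cv2.resize(f['color'],(400,300));b=g['color'][150:300,60:440]
o=np.zeros((600,760,3),np.uint8);o[:300,:400]=a;o[300:,:]=cv2.resize(b,(760,300));cv2.imwrite('pics/v4.png',o)
E
```

```text
t: 7.42
eef_pos: [358.1, -262.0, 178.1]
tool_rot: [[0.009, 1.0, 0.001], [1.0, -0.009, -0.001], [-0.001, 0.001, -1.0]]
ft_force: [0.5, -0.1, -1.0]
opening: 65.1
gripper_force: 44.6
t: 9.68
eef_pos: [472.3, -273.0, 297.7]
tool_rot: [[0.01, 1.0, -0.0], [1.0, -0.01, 0.0], [0.0, -0.0, -1.0]]
ft_force: [0.0, -0.3, 0.3]
opening: 85.1
gripper_force: 0.0
t 9.725 pos [ 472.474 -272.817  297.742] 
R [[0.009174817143546468, 0.9999578985526295, -0.00015444284237881075], [0.9999579089775303, -0.009174808555270803, 5.622507694638781e-05], [5.4805726277694596e-05, -0.00015495219652149103, -0.9999999864930743]] 
F [ 0.482 -0.924 -0.906] 85.26138627439502 0.0 q [ 44.552  23.718 -21.734  95.71    9.673  62.436  19.465]
```

View pics/v4.png

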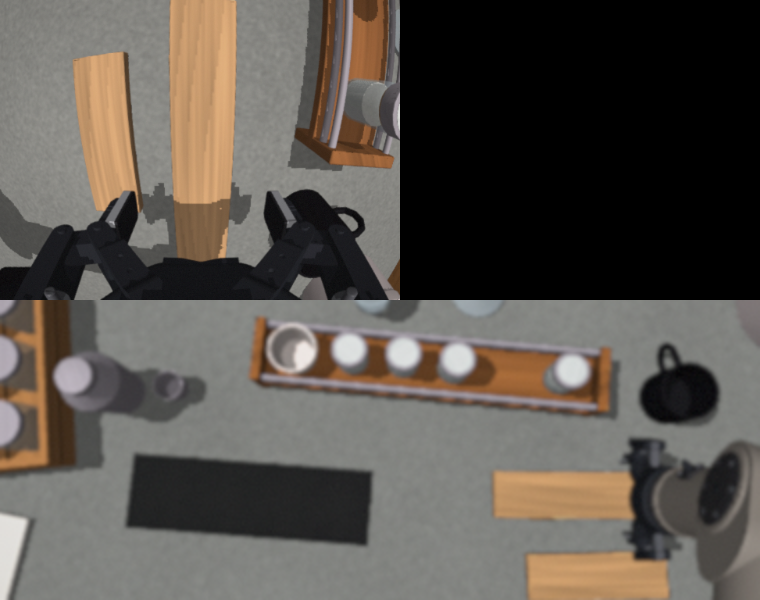

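The top board lies clear at the side. Next I'll grip the long board at its middle.

```bash
python3 -m creep '-.1 .1 2 0 0;0 0 2 0 0;0 0 2 0 0;0 0 2 0 0;0 0 1.5 0 0;0 0 .9 0 0;0 0 0 0 0;0 0 0 0 .3;0 0 0 0 .5;0 0 0 0 .6;0 0 0 0 .6;0 0 0 0 .6;0 0 0 0 .6;0 0 0 0 .6;0 0 -.3 0 .6;0 0 -.5 0 .6;0 0 -1 0 .6;0 0 -1 0 .6;0 0 0 0 .6;0 0 0 0 .6' 50 && python3 - <<'E'
from h import *
f=snap('wrist','w5');st();g=snap('scene','s5')
o=np.hstack([cv2.resize(f['color'],(400,300)),cv2.resize(g['color'][100:200,100:260],(400,300))]);cv2.imwrite('pics/v5.png',o)
E
```

```text
t: 12.28
eef_pos: [473.6, -273.8, 221.7]
tool_rot: [[0.009, 1.0, -0.0], [1.0, -0.009, -0.0], [-0.0, -0.0, -1.0]]
ft_force: [0.1, -0.0, -2.4]
opening: 64.1
gripper_force: 56.1
t 12.325 pos [ 473.501 -273.792  221.45 ] 
R [[0.009039122547762998, 0.9999589350281971, -0.0006500160310505687], [0.9999591139313582, -0.009038954955290614, 0.0002603054539577373], [0.00025441929889685283, -0.0006523423873487985, -0.999999754860085]] 
F [ 0.331  0.315 -1.811] 64.45480425806132 56.05859398841858 q [ 43.457  28.979 -20.468 100.021  12.214  53.228  17.466]
```

View pics/v5.png

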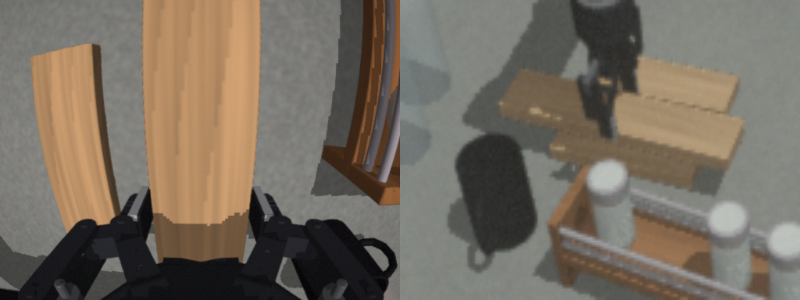

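The long board is up (2.4 N) and the base stayed. I'm lifting it and carrying it over the mat.

```bash
python3 -m creep '0 0 -1.5 0 .6;0 0 -2 0 .6;0 0 -2 0 .6;1 0 -1 0 .6;2 0 0 0 .6;3 0 0 0 .6;3 0 0 0 .6;3 0 0 0 .6;3 0 0 0 .6;3 0 0 0 .6;3 0 0 0 .6;3 0 0 0 .6;3 0 0 0 .6;3 0 0 0 .6;3 0 0 0 .6;3 0 0 0 .6;3 0 0 0 .6;3 0 0 0 .6;2 0 0 0 .6;1 0 0 0 .6' && python3 -m creep '3 0 0 .016 .6;2 0 0 .016 .6;1.5 0 0 .016 .6;1 0 0 .016 .6;.5 0 0 0 .6;0 0 0 0 .6;0 0 0 0 .6;0 0 0 0 .6' && python3 - <<'E'
from h import *
f=snap('wrist','w6');st();cv2.imwrite('pics/w6b.png',cv2.resize(f['color'],(800,600)))
E
```

```text
t: 14.88
eef_pos: [475.9, 178.6, 286.0]
tool_rot: [[0.005, 1.0, -0.002], [1.0, -0.005, 0.0], [0.0, -0.002, -1.0]]
ft_force: [-0.1, -0.5, -2.8]
opening: 64.4
gripper_force: 56.1
t: 15.88
eef_pos: [480.2, 255.4, 286.6]
tool_rot: [[0.074, 0.997, -0.0], [0.997, -0.074, -0.001], [-0.001, 0.0, -1.0]]
ft_force: [0.8, -0.2, -2.2]
opening: 64.3
gripper_force: 56.1
t 15.925 pos [480.214 255.527 286.658] 
R [[0.07372526803039132, 0.9972785893445745, -9.420333127892252e-06], [0.9972785088141626, -0.07372526586762346, -0.00040128561927238693], [-0.00040088807287658363, 2.0190194063341058e-05, -0.9999999194405512]] 
F [ 0.142  0.298 -3.348] 64.54009083095278 56.078399419784546 q [ -6.15   25.974 -31.898  96.44   15.222  61.961 -46.898]
```

View pics/w6b.png

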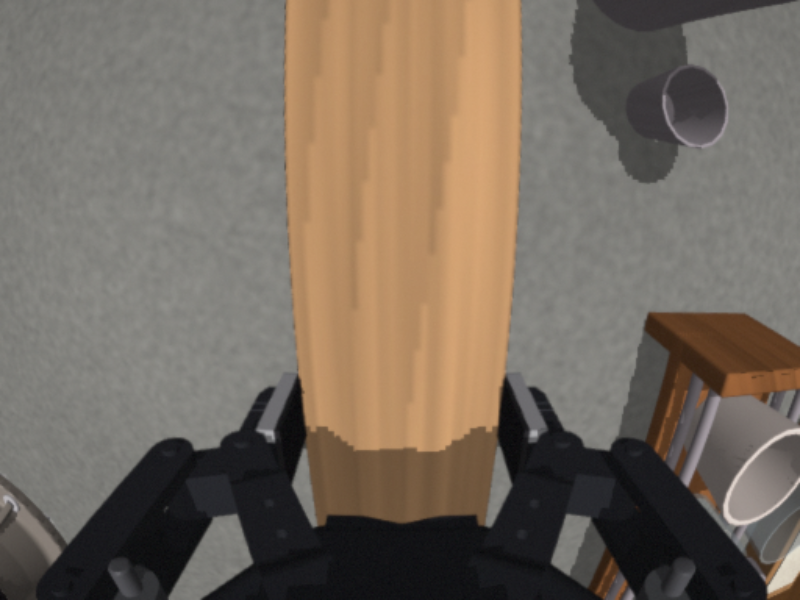

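The board covers the mat in this view; the jigger at (695,105) and the rack are well clear. I'm lowering onto the measured mat centre (468, 246).

```bash
python3 -m creep '-.5 -.55 0 0 .6;-.55 -.6 1 0 .6;0 0 2 0 .6;0 0 2 0 .6;0 0 2 0 .6;0 0 1.5 0 .6;0 0 1 0 .6;0 0 .6 0 .6;0 0 .4 0 .6;0 0 .2 0 .6;0 0 0 0 .6;0 0 0 0 .6' && python3 - <<'E'
from h import *
st()
E
```

```text
t: 17.42
eef_pos: [468.0, 246.6, 180.0]
tool_rot: [[0.073, 0.997, 0.001], [0.997, -0.073, 0.0], [0.0, 0.001, -1.0]]
ft_force: [0.4, 0.8, -3.1]
opening: 64.3
gripper_force: 56.0
t 17.425 pos [467.983 246.581 180.002] 
R [[0.07285111334044667, 0.9973426071714566, 0.0006627258101780791], [0.9973427568404194, -0.07285134198767158, 0.0003276408817866895], [0.00037505067589840727, 0.0006370957835381401, -0.9999997267229392]] 
F [ 0.432  0.805 -3.123] 64.27116569827446 56.04767203330994 q [ -8.063  32.31  -28.847 104.465  20.206  48.321 -50.946]
```

```bash
python3 -m creep '0 0 .15 0 .6;0 0 .15 0 .6;0 0 0 0 .6;0 0 0 0 .3;0 0 0 0 0;0 0 0 0 0;0 0 0 0 0;0 0 -1 0 0;0 0 -2 0 0;0 0 -4 0 0;0 0 -4 0 0;-3 0 -4 0 0;-4 0 0 0 0;-4 0 0 0 0;-4 0 0 0 0;-2 0 0 0 0;0 0 0 0 0;0 0 0 0 0' && python3 - <<'E'
from h import *
f=snap('wrist','w7');st();g=snap('top','t7')
o=np.zeros((600,800,3),np.uint8);o[:,:]=cv2.resize(f['color'],(800,600));cv2.imwrite('pics/v7.png',o)
im=g['color'];cv2.imwrite('pics/t7c.png',cv2.resize(im[215:285,110:430],(800,175),interpolation=cv2.INTER_CUBIC))
cv2.imwrite('pics/v7.png',np.vstack([cv2.resize(f['color'],(560,420)),cv2.resize(im[215:285,110:430],(560,122),interpolation=cv2.INTER_CUBIC)]))
E
```

```text
t: 19.68
eef_pos: [455.4, 78.2, 327.1]
tool_rot: [[0.071, 0.997, 0.001], [0.997, -0.071, 0.001], [0.001, 0.001, -1.0]]
ft_force: [0.4, 0.4, -1.6]
opening: 85.5
gripper_force: 0.0
t 19.725 pos [455.409  78.515 327.05 ] 
R [[0.0704374976689285, 0.9975159540344691, 0.0006930864612088803], [0.9975155348630654, -0.07043823330902362, 0.0011013605931384023], [0.0011474445486584221, 0.0006137874278474009, -0.9999991533176422]] 
F [ 0.063 -0.233 -1.267] 85.49446315745581 0.0 q [ 14.405  13.553 -30.78  105.71    7.696  62.746 -23.242]
```

View pics/v7.png

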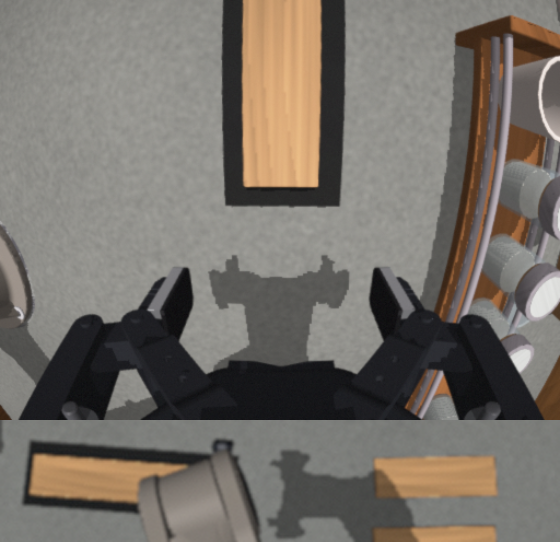

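The long board lies on the mat: its near end is at (243,188)–(319,188) inside the mat's (226,206)–(340,206). I'm checking the offsets and locating both short boards.

```bash
python3 - <<'E'
from h import *
s=1.09375
A=lambda z,*p:[at('w7',(u+.5)/s-.5,(v+.5)/s-.5,z)[:2] for u,v in p]
R=np.array([[.073,.9973],[.9973,-.073]])
for nm,z,p in (('mat',2,((226,206),(340,206),(222.5,0),(345.5,0))),('brd',20,((243,188),(319,188),(242,0),(321,0)))):
    a=A(z,*p);print(nm,np.round(a,1).tolist(),'along/across',[np.round(R@x,1).tolist() for x in a])
im=cv2.imread('pics/t7.png');h=cv2.cvtColor(im,cv2.COLOR_BGR2HSV)
m=((h[...,1]>90)&(h[...,2]>90)&(h[...,0]<25)).astype(np.uint8);m[:225]=0;m[:, :300]=0;m[320:]=0
n,l,stt,c=cv2.connectedComponentsWithStats(m)
for i in range(1,n):
    if stt[i,4]>500:
        r=cv2.minAreaRect(cv2.findNonZero((l==i).astype(np.uint8)))
        print(stt[i],at('top0',r[0][0],r[0][1],18),[at('top0',*q,18)[:2].tolist() for q in cv2.boxPoints(r)])
E
```

```text
mat [[401.4, 68.0], [510.7, 60.1], [415.5, 262.8], [526.3, 255.3]] along/across [[97.1, 395.4], [97.2, 504.9], [292.4, 395.2], [293.0, 506.2]]
brd [[422.3, 88.9], [489.1, 84.1], [434.8, 254.1], [501.2, 249.4]] along/across [[119.5, 414.7], [119.6, 481.6], [285.2, 415.1], [285.3, 481.6]]
[ 324  236   70   24 1524] [ 472. -266.   18.] [[502.2, -166.2], [506.5, -367.0], [442.1, -364.9], [437.8, -165.8]]
[ 324  276   70   24 1606] [ 358.2 -261.    18. ] [[390.7, -163.2], [390.1, -361.5], [326.0, -357.8], [326.4, -161.2]]
```

```bash
python3 -m creep '0 0 0 -.062 0;-2 -1 0 0 0;-3 -1 0 0 0;-3 -1 0 0 0;-3 -1 0 0 0;-3 -1 0 0 0;-3 -1 0 0 0;-3 -1 0 0 0;-3 -1 0 0 0;-3 -1 1 0 0;-3 -.7 2 0 0;-3 0 2 0 0;-1.5 0 0 0 0;-.5 0 0 0 0;0 0 0 0 0;0 0 0 0 0' && python3 - <<'E'
from h import *
f=snap('wrist','w8');st();cv2.imwrite('pics/w8b.png',cv2.resize(f['color'],(800,600)))
E
```

```text
t: 21.78
eef_pos: [355.3, -261.0, 277.3]
tool_rot: [[0.009, 1.0, 0.001], [1.0, -0.009, -0.0], [-0.0, 0.001, -1.0]]
ft_force: [0.6, -0.8, 0.1]
opening: 85.3
gripper_force: 0.0
t 21.825 pos [ 355.176 -261.073  277.201] 
R [[0.009076319401675977, 0.9999585155031101, 0.0007666152457695922], [0.9999587840411582, -0.009076143967737893, -0.00023201207947769664], [-0.00022504454423487557, 0.000768689464725522, -0.9999996792356786]] 
F [-0.34  -0.329 -0.8  ] 85.21712971974857 0.0 q [ 46.21   12.921 -13.927 112.918   3.773  54.543  29.913]
```

View pics/w8b.png

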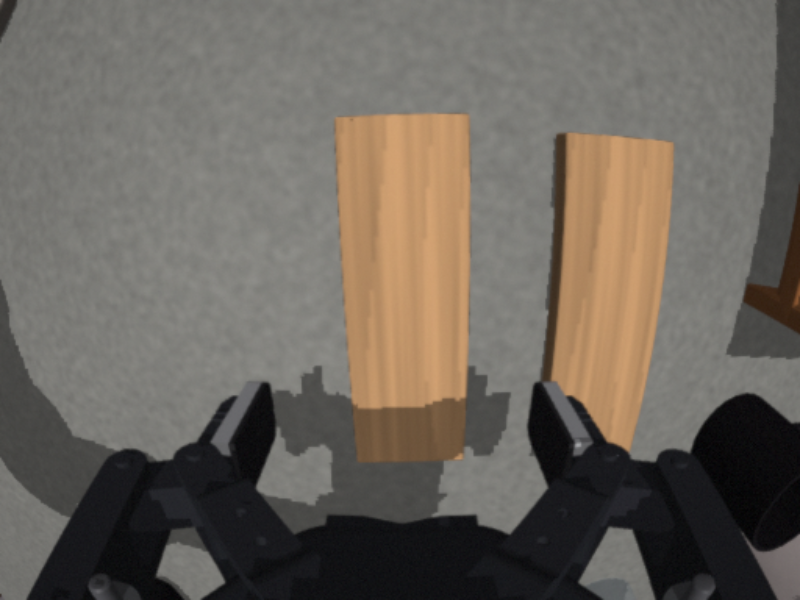

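Both short boards are in view: the top board spans (336,117)–(468,114) to (358,461)–(462,459), and the base's far end is at (566,133)–(673,144).

```bash
python3 - <<'E'
from h import *
s=1.5625
A=lambda z,*p:[at('w8',(u+.5)/s-.5,(v+.5)/s-.5,z)[:2].tolist() for u,v in p]
print('top',A(18,(336,117),(468,114),(462,459),(358,461)))
print('base',A(18,(566,133),(673,144),(651,350),(632,445),(557,360)))
E
python3 -m creep '0 .25 1 0 0;0 0 2 0 0;0 0 2 0 0;0 0 2 0 0;0 0 2 0 0;0 0 1 0 0;0 0 .3 0 0;0 0 0 0 0;0 0 0 0 .3;0 0 0 0 .5;0 0 0 0 .6;0 0 0 0 .6;0 0 0 0 .6;0 0 0 0 .6;0 0 0 0 .6;0 0 -1 0 .6;0 0 -2 0 .6;0 0 -3 0 .6;0 0 0 0 .6;0 0 0 0 .6' 40; python3 -c "
from h import *
st();f=snap('wrist','w9');snap('scene','s9');snap('top','t9')"
```

```text
top [[324.1, -163.8], [388.0, -162.8], [391.3, -361.3], [327.1, -361.9]]
base [[438.5, -169.8], [503.5, -169.6], [505.0, -290.8], [507.7, -361.1], [443.0, -294.3]]
t: 24.32
eef_pos: [356.8, -261.8, 233.3]
tool_rot: [[0.011, 1.0, -0.001], [1.0, -0.011, 0.0], [0.0, -0.001, -1.0]]
ft_force: [-0.3, -0.7, -1.3]
opening: 65.2
gripper_force: 45.4
t 24.325 pos [ 356.756 -261.842  233.309] 
R [[0.011201335216455204, 0.9999368837807341, -0.0008709444546480258], [0.9999371553159466, -0.011200925392527625, 0.00047401371647083873], [0.0004642284146596242, -0.0008761993069542059, -0.9999995083832558]] 
F [-0.266 -0.714 -1.279] 65.22750797064069 45.40188252925873 q [ 45.644  16.824 -13.648 115.398   5.245  48.404  28.426]
```

The top board is lifted again. I'm refining the base pose relative to the top board from the top camera with subpixel edges, without viewing the picture.

```bash
python3 - <<'E'
from h import *
def fit(name,cx,cy,hx,hy,z=18):
    im=cv2.GaussianBlur(cv2.imread(f'pics/{name}.png'),(0,0),.7).astype(float);b=im[...,2]-im[...,0]
    def prof(p0,d,L=8):  # half-level crossing along d
        t=np.linspace(-L,L,161);X=np.float32([p0+d*q for q in t])
        v=cv2.remap(b.astype(np.float32),X[:,0].reshape(-1,1),X[:,1].reshape(-1,1),cv2.INTER_LINEAR).ravel()
        h=(np.median(v[:30])+np.median(v[-30:]))/2
        k=np.where((v[:-1]-h)*(v[1:]-h)<0)[0]
        if len(k)==0:return None
        k=k[np.argmin(abs(t[k]))];return p0+d*t[k]
    out={}
    for nm,ex,ey in(('x+',1,0),('x-',-1,0),('y+',0,1),('y-',0,-1)):
        P=[]
        for q in np.linspace(-.8,.8,15):
            w=np.array([cx+ex*hx+(q*hx if ey else 0),cy+ey*hy+(q*hy if ex else 0),z])
            p=proj(name,w);c=proj(name,[cx,cy,z]);
            d=proj(name,w+[ex*10,ey*10,0])-p;d/=np.linalg.norm(d)
            r=prof(p,d)
            if r is not None:P.append(at(name,*r,z)[:2])
        P=np.array(P)
        if ex:c=np.polyfit(P[:,1],P[:,0],1);out[nm]=(np.median(P[:,0]-c[0]*0),np.degrees(c[0]),np.polyval(c,cy))
        else:out[nm]=(np.median(P[:,1]),)
    return {k:np.round(v,1).tolist() for k,v in out.items()}
for n in('t7','t9'):
    print(n,'base',fit(n,472,-267,33,100))
print('top t7',fit('t7',358,-262,33,100))
E
```

```text
t7 base {'x+': [505.4, -1.0, 505.1], 'x-': [440.0, -1.0, 439.9], 'y+': [-165.8], 'y-': [-366.1]}
t9 base {'x+': [505.4, -1.0, 505.1], 'x-': [439.5, -1.0, 439.8], 'y+': [-165.5], 'y-': [-366.1]}
top t7 {'x+': [390.7, -0.9, 390.7], 'x-': [324.8, -1.0, 324.7], 'y+': [-159.8], 'y-': [-360.2]}
```

```bash
python3 - <<'E'
from h import *
def edges(name,cx,cy,z,ys,hx=33,hy=100):
    im=cv2.GaussianBlur(cv2.imread(f'pics/{name}.png'),(0,0),.7).astype(np.float32);b=im[...,2]-im[...,0]
    def cross(w,e):
        t=np.linspace(-16,16,321);X=np.float32([proj(name,np.array(w)+np.array(e)*q) for q in t])
        v=cv2.remap(b,X[:,:1].copy(),X[:,1:].copy(),cv2.INTER_LINEAR).ravel()
        h=(np.median(v[:60])+np.median(v[-60:]))/2;k=np.where((v[:-1]-h)*(v[1:]-h)<0)[0]
        if len(k)==0 or abs(np.median(v[:60])-np.median(v[-60:]))<20:return None
        return t[k[np.argmin(abs(t[k]))]]
    r={}
    for s in(1,-1):
        P=[(y,cx+s*hx+c) for y in ys for c in[cross([cx+s*hx,y,z],[1,0,0])] if c is not None]
        P=np.array(P);c=np.polyfit(P[:,0],P[:,1],1);r[s]=(round(np.degrees(np.arctan(c[0])),2),round(np.polyval(c,cy),1),len(P))
    e=[cross([x,cy+hy,z],[0,1,0]) for x in np.linspace(cx-25,cx+25,9)];e=[q for q in e if q is not None]
    return r,'y+',round(cy+hy+np.median(e),1)
print('held t9',edges('t9',357,-262,76,np.linspace(-215,-168,12)))
print('held w9',edges('w9',357,-262,76,np.linspace(-220,-170,12)))
print('w8 top',edges('w8',357.6,-262,18,np.linspace(-240,-170,12)))
print('w8 base',edges('w8',472.6,-268,18,np.linspace(-240,-175,12)))
print('t7 top',edges('t7',357.6,-262,18,np.linspace(-350,-170,22)))
print('t9 base',edges('t9',472.6,-268,18,np.linspace(-350,-175,22)))
E
```

```text
held t9 ({1: (np.float64(-1.15), np.float64(389.2), 12), -1: (np.float64(-0.9), np.float64(322.4), 12)}, 'y+', np.float64(-158.6))
held w9 ({1: (np.float64(-0.82), np.float64(388.5), 12), -1: (np.float64(-0.81), np.float64(323.1), 12)}, 'y+', np.float64(-162.4))
w8 top ({1: (np.float64(-1.07), np.float64(390.2), 12), -1: (np.float64(-0.82), np.float64(324.6), 12)}, 'y+', np.float64(-163.0))
w8 base ({1: (np.float64(-1.01), np.float64(505.4), 12), -1: (np.float64(-0.58), np.float64(439.0), 12)}, 'y+', np.float64(-168.8))
t7 top ({1: (np.float64(-0.91), np.float64(390.8), 22), -1: (np.float64(-1.06), np.float64(324.4), 20)}, 'y+', np.float64(-159.7))
t9 base ({1: (np.float64(-0.91), np.float64(505.3), 22), -1: (np.float64(-1.06), np.float64(439.5), 22)}, 'y+', np.float64(-165.4))
```

The held board already has the base's yaw (-0.9°). It has to go +116.5 mm in x and -6.5 mm in y, then down 41 mm.

```bash
python3 -m creep '0 1 0 0 .6;0 2 0 0 .6;0 2 0 0 .6;0 2 0 0 .6;0 2 0 0 .6;-.25 1.6 0 0 .6;-.25 1 0 0 .6;0 0 0 0 .6;0 0 0 0 .6;0 0 0 0 .6' && python3 -c "
from h import *
st();snap('top','t10')"
```

```text
t: 25.72
eef_pos: [472.5, -268.4, 233.6]
tool_rot: [[0.012, 1.0, -0.001], [1.0, -0.012, 0.0], [0.0, -0.001, -1.0]]
ft_force: [-0.2, 0.1, -1.8]
opening: 64.8
gripper_force: 45.4
t 25.725 pos [ 472.513 -268.381  233.58 ] 
R [[0.011552384914702679, 0.9999328996365319, -0.0008594342674437682], [0.9999332632467264, -0.011552288583512892, 0.00011696681741756753], [0.00010703053622555648, -0.0008607281572882223, -0.999999623845681]] 
F [-0.228  0.054 -1.814] 64.78135800154813 45.378577709198 q [ 38.109  26.875 -13.716 100.182   7.642  53.897  20.64 ]
```

```bash
python3 -m creep '0 .08 1 0 .6;0 0 1 0 .6;0 0 .8 0 .6;0 0 .5 0 .6;0 0 .3 0 .6;0 0 .2 0 .6;0 0 .1 0 .6;0 0 .1 0 .6;0 0 0 0 .6;0 0 0 0 .6' && python3 -c "
from h import *
st()"
```

```text
t: 27.02
eef_pos: [474.0, -268.3, 193.8]
tool_rot: [[0.011, 1.0, 0.0], [1.0, -0.011, -0.0], [-0.0, 0.0, -1.0]]
ft_force: [-0.5, 0.7, -2.5]
opening: 64.8
gripper_force: 45.4
t 27.025 pos [ 474.015 -268.35   193.826] 
R [[0.010908248689651505, 0.9999404814903227, 0.0002087760190980702], [0.9999404865023438, -0.010908210015498057, -0.00018549316233968088], [-0.00018320474940066402, 0.000210786999651979, -0.9999999610024293]] 
F [-0.53   0.659 -2.537] 64.83366710986186 45.3950572013855 q [ 37.539  30.051 -13.149 101.856   8.679  49.059  19.773]
```

```bash
python3 -m creep '0 -.07 .1 0 .6;0 0 .1 0 .6;0 0 0 0 .6;0 0 0 0 .4;0 0 0 0 .2;0 0 0 0 0;0 0 0 0 0;0 0 0 0 0;0 0 -1 0 0;0 0 -2 0 0;0 0 -4 0 0;0 0 -3 0 0;0 0 0 0 0;0 0 0 0 0' && python3 -c "
from h import *
st();f=snap('wrist','w11');g=snap('scene','s11')
cv2.imwrite('pics/v11.png',np.hstack([cv2.resize(f['color'],(400,300)),cv2.resize(g['color'][100:200,100:260],(400,300))]))"
```

```text
t: 28.78
eef_pos: [472.9, -268.2, 291.5]
tool_rot: [[0.011, 1.0, -0.001], [1.0, -0.011, 0.0], [0.0, -0.001, -1.0]]
ft_force: [0.4, -0.1, -0.1]
opening: 85.3
gripper_force: 0.0
t 28.775 pos [ 472.947 -268.187  291.506] 
R [[0.010913450695302316, 0.9999402336238299, -0.0006525137867965977], [0.9999404361334778, -0.01091335418747761, 0.00015127977050879532], [0.00014414961499761606, -0.0006541259048691042, -0.9999997756700694]] 
F [ 0.435 -0.071 -0.097] 85.32761208716441 0.0 q [ 38.65   23.051 -14.365  96.646   6.378  61.14   21.673]
```

View pics/v11.png

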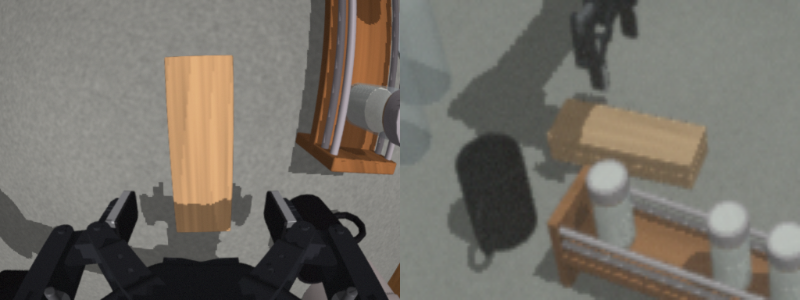

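The top board sits squarely on the base, seen in both the wrist and scene views. Next are the jars, starting with a look at the rightmost one from above.

```bash
cat >> h.py <<'E'
def lids(name,exp,z=135):
    im=cv2.imread(f'pics/{name}.png');h=cv2.cvtColor(im,cv2.COLOR_BGR2HSV);g=h[...,2]
    for e in exp:
        p=proj(name,[*e,z]);r=np.linalg.norm(proj(name,[e[0],e[1]+24,z])-p)
        m=np.zeros(g.shape,np.uint8);cv2.circle(m,tuple(int(q) for q in p),int(r*1.25),255,-1)
        b=((g>150)&(h[...,1]<60)&(m>0)).astype(np.uint8)
        n,l,s,c=cv2.connectedComponentsWithStats(b)
        if n<2: print('none',p,r);continue
        k=1+np.argmax(s[1:,4]);cnt=cv2.findContours((l==k).astype(np.uint8),0,1)[0][0]
        W=np.array([at(name,*q[0],z)[:2] for q in cnt]);(cx,cy),R=cv2.minEnclosingCircle(W.astype(np.float32))
        print('lid',np.round([cx,cy,R],1),'exp',e,'px',np.round(c[k],1),p,'mean',W.mean(0).round(1))
E
python3 -m creep '0 0 -2 0 0;0 1 -2 0 0;0 2 -1.4 0 0;0 3 0 0 0;0 3 0 0 0;0 3 0 0 0;0 2.5 0 0 0;.5 1.5 0 0 0;.5 .7 0 0 0;0 0 0 0 0;0 0 0 0 0' && python3 -c "
from h import *
st();f=snap('wrist','w12');lids('w12',[(645,-209)]);lids('top0',[(645,-207),(660,-55),(668,16),(675,88)])
cv2.imwrite('pics/w12b.png',cv2.resize(f['color'],(800,600)))"
```

```text
t: 30.25
eef_pos: [639.7, -260.6, 345.5]
tool_rot: [[0.011, 1.0, -0.001], [1.0, -0.011, -0.001], [-0.001, -0.001, -1.0]]
ft_force: [0.5, -0.6, 0.4]
opening: 85.5
gripper_force: 0.0
t 30.25 pos [ 639.739 -260.566  345.513] 
R [[0.011496531939399623, 0.9999332983491732, -0.0011084249680188725], [0.9999337770759446, -0.011497100643205888, -0.0005080742416507402], [-0.0005207840256729238, -0.0011025104731296543, -0.9999992566270514]] 
F [ 0.474 -0.625  0.433] 85.5126548620147 0.0 q [ 28.413  37.516 -14.056  65.575   8.747  77.938  14.673]
lid [ 639.4 -208.2   23.7] exp (645, -209) px [256.5 140.4] [265.8 142.2] mean [ 639.4 -208.1]
lid [ 639.  -206.8   21.8] exp (645, -207) px [345.7 184.6] [345.7 182.3] mean [ 638.7 -206.7]
lid [659.  -54.1  26.2] exp (660, -55) px [288.5 178.2] [288.3 177.1] mean [659.8 -54.6]
lid [669.7  17.7  28. ] exp (668, 16) px [261.4 175. ] [261.6 174.3] mean [671.1  17.3]
lid [675.4  87.4  28.2] exp (675, 88) px [234.1 173.1] [234.7 171.9] mean [677.4  88.4]
```

View pics/w12b.png

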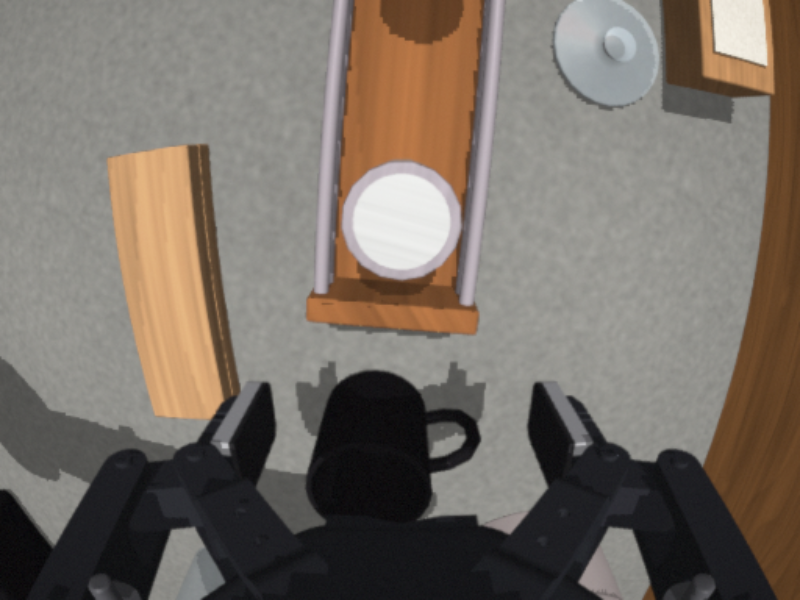

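The jar's lid is centred at (402,219) in the picture and measures radius 23.7, so the detection holds: the jar is at (639.4, -208.2). I'm grasping it with the tips above the rail (TCP z 265).

```bash
python3 -m creep '1.5 0 0 0 0;2 -.1 0 0 0;1.25 0 0 0 0;.5 0 0 0 0;0 0 1.5 0 0;0 0 2 0 0;0 0 2 0 0;0 0 1.5 0 0;0 0 1 0 0;0 0 0 0 0;0 0 0 0 .2;0 0 0 0 .4;0 0 0 0 .6;0 0 0 0 .7;0 0 0 0 .7;0 0 0 0 .7;0 0 0 0 .7' 35 && python3 -m creep '0 0 -.5 0 .7;0 0 -1.5 0 .7;0 0 -2 0 .7;0 0 -2 0 .7;0 0 -1 0 .7;0 0 0 0 .7;0 0 0 0 .7;0 0 0 0 .7' && python3 -c "
from h import *
st();snap('wrist','w13');snap('scene','s13')"
```

```text
t: 32.42
eef_pos: [640.2, -207.7, 266.8]
tool_rot: [[0.011, 1.0, 0.002], [1.0, -0.011, -0.001], [-0.001, 0.002, -1.0]]
ft_force: [-1.3, -0.2, 5.8]
opening: 47.4
gripper_force: 36.5
t: 33.42
eef_pos: [639.6, -207.6, 334.4]
tool_rot: [[0.011, 1.0, -0.002], [1.0, -0.011, 0.001], [0.001, -0.002, -1.0]]
ft_force: [0.2, -0.7, -2.7]
opening: 47.1
gripper_force: 36.3
t 33.425 pos [ 639.621 -207.616  334.446] 
R [[0.010867143411667212, 0.9999385256934391, -0.0022022779347245], [0.9999408169211883, -0.010865975695472584, 0.0005415045448160257], [0.0005175413576862158, -0.002208032204682406, -0.9999974283690564]] 
F [ 0.231 -0.707 -2.733] 47.067570813895095 36.309154629707336 q [ 25.035  35.668 -14.663  70.356   8.781  75.169  10.127]
```

The jar is held (2.7 N). I'm filling the far slots first so that no jar passes over another, so this one goes to (476, 366).

```bash
python3 -m creep '0 -1 0 0 .7;0 -2 0 0 .7;0 -3 0 0 .7;1 -3 0 0 .7;2 -3 0 0 .7;3 -2.5 0 0 .7;3 -1.5 0 0 .7;3 -.9 0 0 .7;3 0 0 0 .7;3 0 0 0 .7;3 0 0 0 .7;3 0 0 0 .7;3 0 0 0 .7;3 0 0 0 .7;3 0 0 0 .7;3 0 0 0 .7;3 0 0 0 .7;3 0 0 0 .7;3 0 0 0 .7;2 0 0 0 .7' && python3 -m creep '3 0 0 0 .7;3 0 0 0 .7;2.3 0 0 0 .7;1 0 0 0 .7;0 0 0 0 .7;0 0 0 0 .7;0 0 0 0 .7;0 0 0 0 .7' && python3 -c "
from h import *
st()"
```

```text
t: 36.02
eef_pos: [475.2, 265.4, 335.9]
tool_rot: [[0.009, 1.0, 0.0], [1.0, -0.009, 0.0], [0.0, 0.0, -1.0]]
ft_force: [0.2, -0.9, -1.0]
opening: 47.0
gripper_force: 36.5
t: 37.02
eef_pos: [477.4, 356.5, 335.7]
tool_rot: [[0.012, 1.0, 0.0], [1.0, -0.012, -0.0], [-0.0, 0.0, -1.0]]
ft_force: [0.2, -0.2, -1.5]
opening: 47.2
gripper_force: 36.5
t 37.025 pos [477.392 356.466 335.719] 
R [[0.012006559731441801, 0.9999279062832664, 0.00015735113071018637], [0.9999278249004355, -0.012006490309647337, -0.0004349486499462687], [-0.00043302805805535915, 0.00016256201082250304, -0.9999998930301411]] 
F [ 0.17  -0.245 -1.49 ] 47.21776763389465 36.533814668655396 q [-18.427  28.632 -29.404  84.335  14.449  70.819 -50.276]
```

```bash
python3 -m creep '.5 -.07 1 0 .7;.42 -.06 2 0 .7;0 0 2 0 .7;0 0 2 0 .7;0 0 1.3 0 .7;0 0 .8 0 .7;0 0 .3 0 .7;0 0 .2 0 .7;0 0 0 0 .7;0 0 0 0 .7' && python3 -c "
from h import *
st()"
```

```text
t: 38.28
eef_pos: [476.1, 366.5, 240.2]
tool_rot: [[0.011, 1.0, 0.001], [1.0, -0.011, 0.001], [0.001, 0.001, -1.0]]
ft_force: [-1.3, -1.0, -1.7]
opening: 47.0
gripper_force: 36.5
t 38.275 pos [476.056 366.533 240.188] 
R [[0.01099974175167496, 0.9999391714936868, 0.0008117844022597934], [0.9999393357836353, -0.011000203006928572, 0.0005659385027118061], [0.0005748338707407258, 0.0008055099786179789, -0.9999995103597278]] 
F [-1.291 -0.996 -1.739] 47.01797165751455 36.53428673744202 q [-20.377  34.351 -27.754  89.922  17.661  60.064 -53.502]
```

```bash
python3 -m creep '0 0 .1 0 .7;0 0 .1 0 .7;0 0 0 0 .7;0 0 0 0 .7' && python3 -m creep '0 0 .1 0 .7;0 0 0 0 .7;0 0 0 0 .7'
```

```text
t: 38.78
eef_pos: [475.9, 366.4, 237.6]
tool_rot: [[0.011, 1.0, -0.0], [1.0, -0.011, -0.0], [-0.0, -0.0, -1.0]]
ft_force: [0.5, 0.0, -1.6]
opening: 47.4
gripper_force: 36.5
t: 39.15
eef_pos: [475.9, 366.5, 236.8]
tool_rot: [[0.011, 1.0, 0.0], [1.0, -0.011, 0.0], [0.0, 0.0, -1.0]]
ft_force: [-0.1, -0.5, -0.7]
opening: 47.3
gripper_force: 36.6
```

```bash
python3 -m creep '0 0 .05 0 .7;0 0 .05 0 .7;0 0 0 0 .7;0 0 0 0 .7'
```

```text
t: 39.65
eef_pos: [475.9, 366.6, 236.8]
tool_rot: [[0.011, 1.0, 0.001], [1.0, -0.011, 0.0], [0.0, 0.001, -1.0]]
ft_force: [-1.2, -2.1, 5.7]
opening: 47.1
gripper_force: 37.0
```

It touched down exactly as predicted (236.8). I'm releasing it, rising and going to the next jar.

```bash
python3 -m creep '0 0 0 0 .5;0 0 0 0 .4;0 0 0 0 .3;0 0 0 0 .2;0 0 0 0 0;0 0 0 0 0;0 0 -.5 0 0;0 0 -1.5 0 0;0 0 -3 0 0;0 0 -3 0 0;0 0 -2.8 0 0;0 0 0 0 0' && python3 -c "
from h import *
snap('scene','s14')" && python3 -m creep '-1.5 .5 0 0 0;-2.5 1 0 0 0;-3 1.2 0 0 0;-3 1.2 0 0 0;-3 1.2 0 0 0;-3 1.2 0 0 0;-3 1.2 0 0 0;-3 1.2 0 0 0;-3 1.2 0 0 0;-3 1.2 0 0 0;-3 1.2 0 0 0;-3 1.2 0 0 0;-3 1.2 0 0 0;-3 1.2 0 0 0;-3 1.2 0 0 0;-2.5 1 0 0 0;-1.5 .5 0 0 0;-.4 0 0 0 0;0 0 0 0 0;0 0 0 0 0' && python3 -c "
from h import *
st();snap('wrist','w15');snap('top','t15');lids('w15',[(654,-57),(664,14),(671,85)])"
```

```text
t: 41.15
eef_pos: [476.4, 367.5, 347.8]
tool_rot: [[0.011, 1.0, 0.006], [1.0, -0.011, 0.005], [0.005, 0.006, -1.0]]
ft_force: [0.4, 0.0, 0.5]
opening: 85.3
gripper_force: 0.0
t: 43.7
eef_pos: [656.6, -107.9, 343.9]
tool_rot: [[0.009, 1.0, -0.0], [1.0, -0.009, 0.001], [0.001, -0.0, -1.0]]
ft_force: [0.2, 0.5, 0.2]
opening: 85.7
gripper_force: 0.0
t 43.7 pos [ 656.554 -107.888  343.868] 
R [[0.00853949447679391, 0.9999635348575726, -7.739011055013261e-05], [0.9999629718325646, -0.008539407272007388, 0.0010646535720264271], [0.0010639538836094823, -8.647884823422926e-05, -0.9999994302616089]] 
F [0.168 0.539 0.241] 85.65735197962556 0.0 q [ 20.716  35.338 -22.025  70.863  12.845  76.169  -1.159]
lid [655.6 -57.   23.5] exp (654, -57) px [255.5 143.6] [252.9 144.4] mean [655.6 -56.6]
lid [664.5  15.3  23.4] exp (664, 14) px [269.5  29.2] [268.7  27.7] mean [664.4  14.2]
none [278.2 -71.1] 26.818650227034183
```

```bash
python3 -m creep '1.5 0 0 0 0;2 -.14 0 0 0;1.1 0 0 0 0;.5 0 0 0 0;0 0 1.5 0 0;0 0 2 0 0;0 0 2 0 0;0 0 1.4 0 0;0 0 .95 0 0;0 0 0 0 0;0 0 0 0 .2;0 0 0 0 .4;0 0 0 0 .6;0 0 0 0 .7;0 0 0 0 .7;0 0 0 0 .7;0 0 0 0 .7' 35 && python3 -m creep '0 0 -.5 0 .7;0 0 -1.5 0 .7;0 0 -2 0 .7;0 0 -2 0 .7;0 0 -1 0 .7;0 0 0 0 .7;0 0 0 0 .7;0 0 0 0 .7'
```

```text
t: 45.92
eef_pos: [656.2, -58.5, 266.2]
tool_rot: [[0.011, 1.0, 0.002], [1.0, -0.011, -0.0], [-0.0, 0.002, -1.0]]
ft_force: [-1.4, -0.3, 5.9]
opening: 47.3
gripper_force: 36.3
t: 46.92
eef_pos: [655.6, -58.7, 334.0]
tool_rot: [[0.011, 1.0, -0.002], [1.0, -0.011, 0.0], [0.0, -0.002, -1.0]]
ft_force: [0.0, -0.9, -2.1]
opening: 47.2
gripper_force: 36.2
```

```bash
python3 -m creep '0 -1 0 0 .7;0 -2 0 0 .7;0 -3 0 0 .7;0 -3 0 0 .7;1 -3 0 0 .7;2 -3 0 0 .7;3 -2.5 0 0 .7;3 -1.4 0 0 .7;3 0 0 0 .7;3 0 0 0 .7;3 0 0 0 .7;3 0 0 0 .7;3 0 0 0 .7;3 0 0 0 .7;3 0 0 0 .7;2.5 0 0 0 .7;1.5 0 0 0 .7;.5 0 0 0 .7;0 0 0 0 .7;0 0 0 0 .7'
```

```text
t: 49.42
eef_pos: [471.0, 287.2, 335.1]
tool_rot: [[0.013, 1.0, 0.0], [1.0, -0.013, -0.001], [-0.001, 0.0, -1.0]]
ft_force: [-0.8, -0.2, -1.6]
opening: 47.3
gripper_force: 36.4
```

```bash
python3 -m creep '0 -.05 1 0 .7;0 0 2 0 .7;0 0 2 0 .7;0 0 2 0 .7;0 0 1.3 0 .7;0 0 .7 0 .7;0 0 .4 0 .7;0 0 .2 0 .7;0 0 0 0 .7;0 0 .1 0 .7;0 0 0 0 .7;0 0 0 0 .7' && python3 -m creep '0 0 .05 0 .7;0 0 .05 0 .7;0 0 0 0 .7;0 0 0 0 .7'
```

```text
t: 50.92
eef_pos: [470.2, 288.5, 238.3]
tool_rot: [[0.011, 1.0, 0.0], [1.0, -0.011, 0.0], [0.0, 0.0, -1.0]]
ft_force: [-0.7, 0.8, -1.0]
opening: 47.2
gripper_force: 36.4
t: 51.42
eef_pos: [470.2, 288.4, 237.2]
tool_rot: [[0.011, 1.0, -0.0], [1.0, -0.011, -0.0], [-0.0, -0.0, -1.0]]
ft_force: [-1.1, -0.7, -0.7]
opening: 47.3
gripper_force: 36.4
```

```bash
python3 -m creep '0 0 .05 0 .7;0 0 .05 0 .7;0 0 0 0 .7;0 0 0 0 .7'
```

```text
t: 51.92
eef_pos: [470.2, 288.5, 236.2]
tool_rot: [[0.011, 1.0, 0.0], [1.0, -0.011, -0.0], [0.0, 0.0, -1.0]]
ft_force: [0.1, 0.3, -1.3]
opening: 47.3
gripper_force: 36.4
```

```bash
python3 -m creep '0 0 .05 0 .7;0 0 .05 0 .7;0 0 0 0 .7;0 0 0 0 .7'
```

```text
t: 52.42
eef_pos: [470.1, 288.6, 236.2]
tool_rot: [[0.011, 1.0, 0.001], [1.0, -0.011, -0.0], [-0.0, 0.001, -1.0]]
ft_force: [-2.3, -2.1, 6.6]
opening: 47.5
gripper_force: 36.7
```

Contact. Releasing and going to jar 3.

```bash
python3 -m creep '0 0 0 0 .5;0 0 0 0 .4;0 0 0 0 .3;0 0 0 0 .2;0 0 0 0 0;0 0 0 0 0;0 0 -.5 0 0;0 0 -1.5 0 0;0 0 -3 0 0;0 0 -3 0 0;0 0 -2.8 0 0;0 0 0 0 0' && python3 -m creep '-1.5 .5 0 0 0;-2.5 1.5 0 0 0;-2.5 1.7 0 0 0;-2.5 1.7 0 0 0;-2.5 1.7 0 0 0;-2.5 1.7 0 0 0;-2.5 1.7 0 0 0;-2.5 1.7 0 0 0;-2.5 1.7 0 0 0;-2.5 1.7 0 0 0;-2.5 1.5 0 0 0;-2.5 1.3 0 0 0;-2 1 0 0 0;-1.3 .6 0 0 0;-.5 .2 0 0 0;0 0 0 0 0;0 0 0 0 0' && python3 -c "
from h import *
st();snap('wrist','w16');snap('top','t16');lids('w16',[(664.5,15),(671,85)])"
```

```text
t: 53.92
eef_pos: [470.8, 289.5, 346.9]
tool_rot: [[0.011, 1.0, 0.006], [1.0, -0.011, 0.004], [0.004, 0.006, -1.0]]
ft_force: [0.5, 0.4, 0.3]
opening: 85.1
gripper_force: 0.0
t: 56.05
eef_pos: [668.3, -40.2, 343.4]
tool_rot: [[0.009, 1.0, -0.0], [1.0, -0.009, 0.001], [0.001, -0.0, -1.0]]
ft_force: [0.9, -0.4, -0.1]
opening: 85.3
gripper_force: 0.0
t 56.05 pos [668.303 -40.209 343.404] 
R [[0.008774846989277564, 0.9999614970846881, -8.005288135480282e-05], [0.9999609919241684, -0.008774761775775382, 0.0010090519370531343], [0.0010083106406485562, -8.89040349977825e-05, -0.999999487702731]] 
F [ 0.906 -0.387 -0.089] 85.27135725712395 0.0 q [ 16.983  36.537 -26.218  69.941  15.605  76.927  -8.722]
lid [664.5  15.4  23.6] exp (664.5, 15) px [250.8 136.3] [250.7 137.5] mean [664.6  15.6]
lid [669.9  87.8  23.4] exp (671, 85) px [258.5  24.4] [260.5  22.3] mean [669.8  85.3]
```

```bash
python3 -m creep '1.5 -.1 0 0 0;2 -.2 0 0 0;1.5 -.13 0 0 0;.6 0 0 0 0;0 0 1.5 0 0;0 0 2 0 0;0 0 2 0 0;0 0 1.4 0 0;0 0 .9 0 0;0 0 0 0 0;0 0 0 0 .2;0 0 0 0 .4;0 0 0 0 .6;0 0 0 0 .7;0 0 0 0 .7;0 0 0 0 .7;0 0 0 0 .7' 35 && python3 -m creep '0 0 -.5 0 .7;0 0 -1.5 0 .7;0 0 -2 0 .7;0 0 -2 0 .7;0 0 -1 0 .7;0 0 0 0 .7;0 0 0 0 .7;0 0 0 0 .7'
```

```text
t: 58.28
eef_pos: [665.2, 14.4, 266.2]
tool_rot: [[0.011, 1.0, 0.002], [1.0, -0.011, 0.0], [0.0, 0.002, -1.0]]
ft_force: [-0.4, -0.6, 5.9]
opening: 47.3
gripper_force: 36.4
t: 59.28
eef_pos: [664.6, 14.2, 334.0]
tool_rot: [[0.011, 1.0, -0.002], [1.0, -0.011, -0.0], [-0.0, -0.002, -1.0]]
ft_force: [0.8, 0.9, -1.1]
opening: 47.3
gripper_force: 36.3
```

```bash
python3 -m creep '0 -1 0 0 .7;0 -2 0 0 .7;0 -3 0 0 .7;0 -3 0 0 .7;0 -3 0 0 .7;1 -3 0 0 .7;2 -2.5 0 0 .7;3 -1.7 0 0 .7;3 -1 0 0 .7;3 0 0 0 .7;3 0 0 0 .7;2.2 0 0 0 .7;1.3 0 0 0 .7;.5 0 0 0 .7;0 0 0 0 .7;0 0 0 0 .7;0 0 0 0 .7'
```

```text
t: 61.4
eef_pos: [465.2, 205.7, 335.1]
tool_rot: [[0.012, 1.0, -0.0], [1.0, -0.012, -0.001], [-0.001, -0.0, -1.0]]
ft_force: [-1.0, 0.6, -1.4]
opening: 47.4
gripper_force: 36.5
```

```bash
python3 -m creep '0 -.05 1 0 .7;0 0 2 0 .7;0 0 2 0 .7;0 0 2 0 .7;0 0 1.3 0 .7;0 0 .7 0 .7;0 0 .4 0 .7;0 0 .2 0 .7;0 0 0 0 .7;0 0 .1 0 .7;0 0 .1 0 .7;0 0 0 0 .7;0 0 0 0 .7' && python3 -m creep '0 0 .05 0 .7;0 0 .05 0 .7;0 0 0 0 .7;0 0 0 0 .7'
```

```text
t: 63.02
eef_pos: [464.5, 206.5, 237.2]
tool_rot: [[0.011, 1.0, 0.0], [1.0, -0.011, 0.0], [0.0, 0.0, -1.0]]
ft_force: [0.2, 1.2, -1.6]
opening: 47.0
gripper_force: 36.5
t: 63.52
eef_pos: [464.5, 206.5, 236.2]
tool_rot: [[0.011, 1.0, -0.0], [1.0, -0.011, -0.0], [-0.0, -0.0, -1.0]]
ft_force: [0.5, -0.0, -0.5]
opening: 47.5
gripper_force: 36.5
```

```bash
python3 -m creep '0 0 .05 0 .7;0 0 .05 0 .7;0 0 0 0 .7;0 0 0 0 .7'
```

```text
t: 64.03
eef_pos: [464.4, 206.6, 236.1]
tool_rot: [[0.011, 1.0, 0.0], [1.0, -0.011, -0.0], [-0.0, 0.0, -1.0]]
ft_force: [-3.3, -1.3, 5.9]
opening: 47.3
gripper_force: 37.0
```

```bash
python3 -m creep '0 0 0 0 .5;0 0 0 0 .4;0 0 0 0 .3;0 0 0 0 .2;0 0 0 0 0;0 0 0 0 0;0 0 -.5 0 0;0 0 -1.5 0 0;0 0 -3 0 0;0 0 -3 0 0;0 0 -2.8 0 0;0 0 0 0 0' && python3 -m creep '-1 1 0 0 0;-2 2.3 0 0 0;-2 2.5 0 0 0;-2 2.5 0 0 0;-2 2.5 0 0 0;-2 2.5 0 0 0;-2 2.5 0 0 0;-2 2 0 0 0;-1.3 1.4 0 0 0;-.5 .6 0 0 0;-.3 .2 0 0 0;0 0 0 0 0;0 0 0 0 0' && python3 -c "
from h import *
st();snap('wrist','w17');lids('w17',[(670,86)])"
```

```text
t: 65.53
eef_pos: [465.2, 207.4, 346.6]
tool_rot: [[0.011, 1.0, 0.007], [1.0, -0.011, 0.003], [0.003, 0.007, -1.0]]
ft_force: [0.1, 0.6, -0.7]
opening: 85.5
gripper_force: 0.0
t: 67.15
eef_pos: [662.1, 34.2, 343.4]
tool_rot: [[0.009, 1.0, -0.0], [1.0, -0.009, 0.0], [0.0, -0.0, -1.0]]
ft_force: [-0.1, -0.0, -0.4]
opening: 85.6
gripper_force: 0.0
t 67.15 pos [662.133  34.243 343.374] 
R [[0.00945076526424696, 0.9999553256828613, -0.000172262598338962], [0.9999552973813767, -0.009450714113805289, 0.0002953669947047703], [0.0002937257948166303, -0.00017504634188347798, -0.9999999415419659]] 
F [-0.144 -0.006 -0.405] 85.6016754275401 0.0 q [ 12.314  36.238 -28.942  71.19   17.073  76.73  -16.3  ]
lid [672.8  85.2  27.7] exp (670, 86) px [272.4 139.3] [270.1 142.7] mean [678.6  86.6]
```

```bash
python3 -c "
from h import *
im=cv2.imread('pics/w17.png');p=proj('w17',[670,86,135]);r=np.linalg.norm(proj('w17',[670,110,135])-p)
g=cv2.medianBlur(cv2.cvtColor(im,cv2.COLOR_BGR2GRAY),3)
c=cv2.HoughCircles(g,cv2.HOUGH_GRADIENT,1,5,param1=120,param2=12,minRadius=int(r*.8),maxRadius=int(r*1.15))
print(p,r)
for q in c[0]:
    if np.hypot(*(q[:2]-p))<12: print(q,at('w17',q[0],q[1],135))
x0,y0=(p-55).astype(int);cv2.imwrite('pics/c17.png',cv2.resize(im[y0:y0+110,x0:x0+110],(500,500)))"
```

```text
[270.1 142.7] 39.700125944384595
[269.5 139.5  37.7] [669.6  88.  135. ]
[262.5 138.5  44.4] [665.4  88.6 135. ]
[267.5 132.5  44.4] [668.4  92.3 135. ]
[275.5 135.5  37.8] [673.3  90.4 135. ]
[274.5 142.5  32.2] [672.7  86.1 135. ]
[265.5 142.5  33.3] [667.2  86.2 135. ]
[272.5 150.5  42.2] [671.5  81.2 135. ]
[267.5 150.5  40. ] [668.4  81.2 135. ]
[258.5 144.5  43.3] [663.  85. 135.]
```

View pics/c17.png

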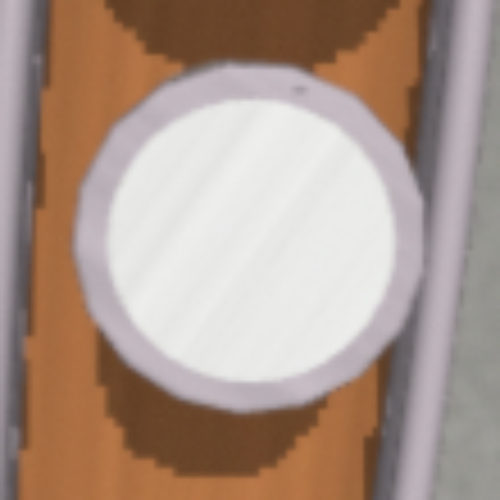

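The lid is at crop (250,236), i.e. pixel (270,139), and the rail on the right merged into the blob. The Hough circle fits, so jar 4 is at (669.7, 88).

```bash
python3 -m creep '1.5 .2 0 0 0;2 .3 0 0 0;1.4 .22 0 0 0;.5 0 0 0 0;0 0 1.5 0 0;0 0 2 0 0;0 0 2 0 0;0 0 1.4 0 0;0 0 .9 0 0;0 0 0 0 0;0 0 0 0 .2;0 0 0 0 .4;0 0 0 0 .6;0 0 0 0 .7;0 0 0 0 .7;0 0 0 0 .7;0 0 0 0 .7' 35 && python3 -m creep '0 0 -.5 0 .7;0 0 -1.5 0 .7;0 0 -2 0 .7;0 0 -2 0 .7;0 0 -1 0 .7;0 0 0 0 .7;0 0 0 0 .7;0 0 0 0 .7'
```

```text
t: 69.32
eef_pos: [670.6, 87.4, 266.2]
tool_rot: [[0.011, 1.0, 0.001], [1.0, -0.011, 0.0], [0.0, 0.001, -1.0]]
ft_force: [-1.6, -0.3, 5.7]
opening: 47.2
gripper_force: 36.4
t: 70.32
eef_pos: [670.1, 87.1, 334.0]
tool_rot: [[0.011, 1.0, -0.002], [1.0, -0.011, -0.001], [-0.001, -0.002, -1.0]]
ft_force: [-0.2, -0.5, -2.9]
opening: 47.3
gripper_force: 36.4
```

```bash
python3 -m creep '0 -1 0 0 .7;0 -2 0 0 .7;0 -3 0 0 .7;0 -3 0 0 .7;0 -3 0 0 .7;.7 -3 0 0 .7;1 -2.7 0 0 .7;1 -1.7 0 0 .7;.7 -1.2 0 0 .7;.3 -.6 0 0 .7;0 0 0 0 .7;0 0 0 0 .7;0 0 0 0 .7'
```

```text
t: 71.95
eef_pos: [459.3, 126.1, 335.1]
tool_rot: [[0.012, 1.0, 0.0], [1.0, -0.012, 0.0], [0.0, 0.0, -1.0]]
ft_force: [0.4, -0.6, -1.7]
opening: 47.6
gripper_force: 36.6
```

```bash
python3 -m creep '0 -.05 1 0 .7;0 0 2 0 .7;0 0 2 0 .7;0 0 2 0 .7;0 0 1.3 0 .7;0 0 .7 0 .7;0 0 .4 0 .7;0 0 .2 0 .7;0 0 0 0 .7;0 0 .1 0 .7;0 0 .1 0 .7;0 0 0 0 .7;0 0 0 0 .7' && python3 -m creep '0 0 .05 0 .7;0 0 .05 0 .7;0 0 0 0 .7;0 0 .05 0 .7;0 0 0 0 .7;0 0 0 0 .7'
```

```text
t: 73.58
eef_pos: [458.3, 126.6, 237.2]
tool_rot: [[0.011, 1.0, 0.0], [1.0, -0.011, -0.0], [-0.0, 0.0, -1.0]]
ft_force: [-0.1, -0.0, -2.7]
opening: 47.6
gripper_force: 36.6
t: 74.32
eef_pos: [458.3, 126.6, 236.1]
tool_rot: [[0.011, 1.0, 0.0], [1.0, -0.011, -0.0], [-0.0, 0.0, -1.0]]
ft_force: [-2.7, -1.5, 5.7]
opening: 47.2
gripper_force: 36.8
```

```bash
python3 -m creep '0 0 0 0 .5;0 0 0 0 .4;0 0 0 0 .3;0 0 0 0 .2;0 0 0 0 0;0 0 0 0 0;0 0 -.5 0 0;0 0 -1.5 0 0;0 0 -3 0 0;0 0 -3 0 0;0 0 -2.8 0 0;-2 0 0 0 0;-4 0 0 0 0;-4 0 0 0 0;-4 0 0 0 0;-3 0 0 0 0;-1 0 0 0 0;0 0 0 0 0;0 0 0 0 0' && python3 - <<'E'
from h import *
st();snap('top','t18');snap('scene','s18');snap('wrist','w18')
print('lids on board, z=105:')
T=[(458.6,126.3),(464.5,206.1),(470.3,287),(476.2,366)]
lids('t18',[(x,y+3) for x,y in T],105);lids('s18',T,105);lids('w18',T[:2],105)
# change between start and now near each bystander (top view)
a=cv2.imread('pics/top0.png').astype(int);b=cv2.imread('pics/t18.png').astype(int);d=abs(a-b).max(2)
for n,(u,v) in dict(can=(322,272),mug=(624,305),jig=(228,302),shaker=(165,298),tumb=(384,224),lid=(467,226)).items():
    u,v=int(u/1.5625),int(v/1.5625);q=d[v-24:v+24,u-24:u+24];print(n,'changed px',(q>30).sum())
a=cv2.imread('pics/t10.png').astype(int)
s=cv2.imread('pics/s11.png').astype(int);e=cv2.imread('pics/s18.png').astype(int);q=abs(s-e).max(2)[130:175,140:245];print('stack change scene',(q>30).sum())
E
```

```text
t: 76.7
eef_pos: [456.4, -51.6, 344.0]
tool_rot: [[0.008, 1.0, 0.0], [1.0, -0.008, 0.001], [0.001, 0.0, -1.0]]
ft_force: [0.2, 0.2, 0.4]
opening: 85.4
gripper_force: 0.0
t 76.7 pos [456.429 -51.576 343.977] 
R [[0.00802625976864809, 0.9999676675908524, 0.0004928762895394796], [0.9999673435514081, -0.008026720483552695, 0.0009399941591059384], [0.0009439199470392814, 0.0004853155566483532, -0.9999994367418135]] 
F [0.239 0.232 0.363] 85.3632150071575 0.0 q [ 29.491  11.954 -29.071 104.714   6.32   64.909  -2.196]
lids on board, z=105:
lid [456.4 129.8  23.4] exp (458.6, 129.3) px [219.8 254.4] [219.7 253.6] mean [456.4 129.4]
lid [463.  208.4  24.1] exp (464.5, 209.1) px [190.  252.3] [190.  251.5] mean [462.5 208.8]
lid [468.2 292.   23.8] exp (470.3, 290) px [159.2 250.2] [159.9 249.4] mean [468.2 291.9]
lid [474.  367.9  23.7] exp (476.2, 369) px [131.1 248. ] [130.7 247.3] mean [474.  367.8]
lid [461.2 127.5  22.2] exp (458.6, 126.3) px [310.1 145.6] [310.1 145. ] mean [461.4 127.2]
lid [467.7 207.1  22.3] exp (464.5, 206.1) px [336.1 151.6] [336. 151.] mean [467.2 207.2]
lid [472.7 290.   22. ] exp (470.3, 287) px [363.9 158. ] [363.  157.2] mean [473.  290.1]
lid [478.3 365.5  21.8] exp (476.2, 366) px [390. 164.] [390.2 163.5] mean [478.4 365.6]
none [258.6 -34.6] 26.701685340067954
none [ 265.3 -113.8] 18.70962319235746
can changed px 65
mug changed px 0
jig changed px 0
shaker changed px 0
tumb changed px 8
lid changed px 0
stack change scene 1883
```

The jars stand where planned and the bystanders are unchanged. The stack region changed in the scene view, which could be the arm's shadow or the knock, so I'm measuring it along with the board line.

```bash
python3 - <<'E'
from h import *
for n in('t9','t10','t15','t16','t18'):
    im=cv2.imread(f'pics/{n}.png');h=cv2.cvtColor(im,cv2.COLOR_BGR2HSV)
    m=((h[...,1]>80)&(h[...,2]>60)&(h[...,0]<25)).astype(np.uint8);m[:215]=0;m[:,:290]=0;m[330:]=0
    k,l,s,c=cv2.connectedComponentsWithStats(m)
    for i in range(1,k):
        if s[i,4]>300:
            r=cv2.minAreaRect(cv2.findNonZero((l==i).astype(np.uint8)));print(n,s[i].tolist(),np.round(r[0],1),np.round(r[1],1),round(r[2],2),at(n,*r[0],36)[:2])
# board edges under jars, t18 : across-profile at gaps
n='t18';im=cv2.GaussianBlur(cv2.imread('pics/t18.png'),(0,0),.7).astype(np.float32);b=im[...,2]-im[...,0]
a=np.array([.073,.9973]);cc=np.array([.9973,-.073])
for al in(132,140,200,280,360,370,430):
    t=np.linspace(395,510,461);P=np.float32([proj(n,[*(a*al+cc*q),20]) for q in t])
    v=cv2.remap(b,P[:,:1].copy(),P[:,1:].copy(),1).ravel();hh=v>(v.min()+np.percentile(v,90))/2
    k=np.where(np.diff(hh.astype(int)))[0];print(al,t[k].round(1))
print('jar across',[round(float(cc@p),1) for p in ((456.4,129.6),(462.8,208.6),(468.2,292),(474,367.9))])
im=cv2.imread('pics/s18.png')
E
```

```text
t9 [324, 236, 70, 24, 1565] [358.4 247.2] [22.7 69. ] 88.75 [ 472.7 -260.8]
t9 [327, 279, 40, 26, 979] [346.5 291.5] [25. 39.] 90.0 [ 349.6 -221.9]
t10 [324, 236, 43, 25, 1007] [345. 248.] [24. 42.] 90.0 [ 470.7 -222.4]
t16 [356, 236, 41, 23, 870] [376. 247.] [22. 40.] 90.0 [ 473.1 -311. ]
t18 [339, 236, 58, 24, 1210] [367.6 247.2] [23.  56.6] 88.53 [ 472.8 -286.9]
132 [412.2 482. ]
140 [412.  434.5 456.5 482. ]
200 [412.8 482. ]
280 [413.  426.  460.8 482.5]
360 [413.8 419.5 465.5 483.5]
370 [412.8 425.  461.  482.8]
430 [467.  484.5]
jar across [445.7, 446.3, 445.6, 445.9]
```

```bash
python3 -m creep '1 0 -2 0 0;2 0 -3 0 0;3 0 -1 0 0;3 0 0 0 0;2 -1 0 0 0;1 -2 0 0 0;0 -2 0 0 0;0 -1 0 0 0;0 0 0 0 0;0 0 0 0 0' && python3 - <<'E'
from h import *
snap('top','t19');snap('scene','s19')
def mask(n,box):
    im=cv2.imread(f'pics/{n}.png');h=cv2.cvtColor(im,cv2.COLOR_BGR2HSV)
    m=((h[...,1]>75)&(h[...,0]<25)).astype(np.uint8);k=np.zeros_like(m);x0,y0,x1,y1=box;k[y0:y1,x0:x1]=m[y0:y1,x0:x1];
    n_,l,s,c=cv2.connectedComponentsWithStats(k);return (l==1+np.argmax(s[1:,4])).astype(np.uint8)
def sil(n,boxes):
    out=np.zeros((384,512),np.uint8)
    for cx,cy,yaw,z in boxes:
        c,s=np.cos(np.radians(yaw)),np.sin(np.radians(yaw))
        P=[proj(n,[cx+ex*33*c+ey*100*s,cy-ex*33*s+ey*100*c,z+dz]) for ex in(-1,1) for ey in(-1,1) for dz in(0,18)]
        cv2.fillConvexPoly(out,cv2.convexHull(np.float32(P)).round().astype(int),1)
    return out
for n,box in(('t19',(290,215,450,275)),('s19',(120,110,260,185))):
    m=mask(n,box);best=sil(n,[(472.5,-267,-.9,0),(472.5,-267,-.9,18)])
    iou=lambda a,b:(a&b).sum()/(a|b).sum()
    print(n,'area',m.sum(),best.sum(),'iou',round(iou(m,best),3))
    R=[(round(iou(m,sil(n,[(472.5+bx,-267+by,-.9,0),(472.5+tx,-267+ty,-.9,18)])),3),bx,by,tx,ty) for bx in(-8,-4,0,4,8) for by in(-8,-4,0,4,8) for tx in(-4,0,4) for ty in(-4,0,4)]
    print(sorted(R,reverse=True)[:5])
E
```

```text
t: 78.1
eef_pos: [398.2, 67.1, 403.8]
tool_rot: [[0.011, 1.0, 0.001], [1.0, -0.011, 0.0], [0.0, 0.001, -1.0]]
ft_force: [-0.6, -0.1, -0.1]
opening: 85.4
gripper_force: 0.0
t19 area 1659 1791 iou 0.926
[(np.float64(0.94), 0, -4, 0, 0), (np.float64(0.934), 0, -8, 0, 0), (np.float64(0.926), 0, 0, 0, 0), (np.float64(0.922), 0, -4, 4, 0), (np.float64(0.92), 0, -4, 0, -4)]
s19 area 2110 1393 iou 0.51
[(np.float64(0.532), -4, -8, 4, 0), (np.float64(0.531), 0, -8, 4, 0), (np.float64(0.531), -4, -4, 4, 0), (np.float64(0.526), -4, -8, 4, 4), (np.float64(0.525), 0, -4, 4, 0)]
```

```bash
python3 - <<'E'
import cv2,numpy as np
a=cv2.imread('pics/s11.png');b=cv2.imread('pics/s19.png')
A=a[128:166,182:226];d=cv2.absdiff(A,b[128:166,182:226]).max(2);print('diff>30',(d>30).sum(),'of',d.size,'mean',d.mean())
r=cv2.matchTemplate(b[118:176,172:236],A,cv2.TM_CCOEFF_NORMED);print('best',cv2.minMaxLoc(r)[1::2],'(expect 10,10)')
E
```

```text
diff>30 361 of 1672 mean 13.28767942583732
best (0.5979735851287842, (10, 10)) (expect 10,10)
```

```bash
python3 - <<'E'
import cv2,numpy as np
a=cv2.imread('pics/s11.png');b=cv2.imread('pics/s19.png')
d=cv2.absdiff(a,b).max(2)[126:176,150:230]
for y in range(0,50,2):print(126+y,''.join('#' if d[y:y+2,x:x+2].max()>30 else '.' for x in range(0,80,2)))
E
```

```text
126 #####........####..........#############
128 ####.........####..........#############
130 ####......####.............#############
132 ####....########...........#############
134 #################..........#############
136 ##############.............#############
138 #############..............#############
140 ############....................########
142 ############........................####
144 ############........................####
146 #####...###.............................
148 #####...................................
150 ...#....................................
152 ....###........####.....................
154 ..#########..#######....................
156 ..#########.#########...................
158 ...#####....#########...................
160 ......##....########....................
162 ............#########...................
164 .............#.###......................
166 .............########..................#
168 ..............########................##
170 ............##########...............###
172 ............##########..............####
174 ...........###########..............####
```

The stack's front and right end are unchanged since it was laid. The differences are arm shadow and the removed jar. Everything is in place and the robot is clear, so I'm handing in.

```bash
python3 -c "
from cell import sign_off
print(sign_off())"
```

```text
the job is handed in; nothing more can be done
None
```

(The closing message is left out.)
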